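Unscrew the scent jar's perforated cap and tip out the beads

TASK

The four spent scent beads in the glass jar are too fat for the holes of its perforated cap. Unscrew the cap and lay it flat on the dark square coaster, tip all four beads out of the jar into the blue dish, then stand the empty jar upright in the middle of the round cork coaster again; leave the other things on the dresser where they are.

Things in the scene. Friction and masses are not known exactly. Their poses are not given: they have to be found in the camera images.
- cap_centre (a point): Steel screw cap with small holes in its top, 61 mm wide, 20 mm high, 50 g; point on its axis, half-way up, z along the axis. At first screwed on the jar, its lower edge 4.5 mm above the jar's shoulder. Undo anticlockwise (from above); it turns easily and need not be raised while turning. It comes free after 75 to 110 degrees (varies); some 20 degrees later it meets a stop, still free.
- jar_centre (a point): Clear glass jar, 0.26 to 0.42 kg, loose on the cork coaster: eight-sided body 54 mm across flats, 55 mm high (the round cap overhangs it all round), then a round threaded neck up to 77 mm. Point on its axis 27.5 mm above its underside, half-way up the body; z points to its mouth; flats face its x and y axes and every 45 degrees between.
- jar_mouth (a point): Centre of the jar's rim, 77 mm above its underside; straight round bore 42 mm wide, 69 mm deep. The neck (48 mm wide) has two separate slanted ridges (55 mm over them) that hold two lugs inside the cap: until the lugs pass the ridges' ends the cap rises only 1 to 3 mm and then lifts the jar; forced against the stop, the cap turns the jar and binds a little.
- bead1_center (a point): Centre of scent bead 1: a fired clay ball of 19 mm diameter, 10 g, at first in the jar.
- bead2_center (a point): Centre of scent bead 2: a fired clay ball of 19 mm diameter, 10 g, at first in the jar.
- bead3_center (a point): Centre of scent bead 3: a fired clay ball of 19 mm diameter, 10 g, at first in the jar.
- bead4_center (a point): Centre of scent bead 4: a fired clay ball of 19 mm diameter, 10 g, at first in the jar.
- dish_in (a point): Centre of the inner floor of the blue round dish (loose, 0.35 kg), 5 mm above its underside; the dish is 150 mm wide at the rim and 45 mm high.
- photo_coaster: Dark red-brown square coaster with a picture, 100 x 100 mm, 5 mm thick, does not move; origin at the centre of its underside.
- cork_coaster: Round cork coaster, 110 mm in diameter, 8 mm thick, does not move; the jar stands on it. Origin at the centre of its underside.
- oil_bottle: Amber dropper bottle, 30 mm wide, 96 mm high, a bystander; origin at its underside.
- mug: White mug, 82 mm wide with a handle, 88 mm high, a bystander; origin at its underside.
- candle: Candle in a glass, 74 mm wide, 75 mm high, a bystander; origin at its underside.
- phone: Black phone lying flat, 72 x 150 x 9 mm, a bystander; origin at its underside.
- glasses: Folded brown reading glasses, 130 mm wide, 38 mm high, a bystander; origin at the underside.
Not all that is in view belongs to the job. Of the things that look like the cork_coaster, the largest one is meant.

How it is judged:
By the outcome, as a careful person would: the job done as asked, in the order asked, and still so for the second after the job is handed in, with the robot touching nothing.
It also fails if it takes over 69 s, if anything falls off the work surface, if the arm or the gripper's body presses on something with over 40 N, if the wrist force passes 120 N, or if a joint passes its speed limit or range.

ROBOT

A 6-joint arm with a two-finger parallel gripper is mounted at the origin on the work surface. World frame = base frame: x ahead of the robot, y to its left, z up, the work surface at z = 0. Lengths are in m, angles in rad, forces in N, time in s.
With the tool pointing down it reaches from about 0.35 to 0.85 m from the base axis. Payload 8.1 kg.
Tool frame: the origin (TCP) lies midway between the tips of the shut fingers; the grasp point (between the pads) lies 19 mm behind it; z points along the fingers, y is the line along which they close (so a half turn about z gives the same grasp; the last joint's range is limited). The gripper opens to 93 mm and grips with 3 to 60 N. Pads are 15 mm wide; open, the fingers measure 128 mm over their backs; the gripper's body (75 mm by 188 mm) begins 65 mm behind the grasp point.
Start: joints at [-1.307, 0.13, 1.488, -0, 1.523, -0.085], TCP at [0.205, -0.564, 0.219] pointing down, gripper open.
Joint ranges: [-2.96, 2.96], [-0.89, 2.26], [0.02, 2.5], [-1.34, 4.48], [0, 2.73], [-2.66, 2.66]. Speed limits (rad/s): [2.39, 2.39, 2.79, 3.14, 3.14, 3.14].

INTERFACE

Orientations are given as a rotation vector (axis times angle).
In Python, from plant import robot, cams gives the robot as it stands. The module is installed in compiled form; this text tells all that it offers.
- The arm moves only by the tool play_rows, never from a script. Its arguments are lists of equal length, an entry for each row: "slide": the shift along the tool's x, y, z scaled (see below), a list of three; "twist": the turn, a rotation vector about the tool's x, y, z scaled (see below), a list of three. A call has exactly 8 rows; each row shifts and turns the commanded pose from where the row before left it, along the tool's axes as they then stand; what a row does not reach is not made up. The controller multiplies each number of a shift by 25 cm and each number of a turn by 60 degrees. A row lasts 1/10 s, in which the tool goes at most 50 mm and 8.59 degrees, less where a joint would pass 70% of its speed; a pose out of reach is approached as far as the arm can. A call with a number of a shift or a turn outside -1 to 1 is refused whole. A call with a gripper value outside its range is refused whole. "fingers" is the closure, from -1 (fully open) to 1 (shut), set as the call begins (left out, the last holds). The fingers move at their own pace and stop on an object; "force" is the grip in N (left out, the last holds). Time passes only in rows, so rows that do not move let the fingers close, or fill a call up. It gives the time, the measured TCP pose, the force, the opening and the grip force at its end, in the units of the state.
- robot.read_state(): the state, without advancing time (a new reading comes with each control period).
- cams.read_camera(name): name is "scene" or "top" or "wrist"; returns (picture, depth): 400x640x3 uint8, red, green, blue; 400x640 float32, m along the optical axis (not along the pixel's ray), 0 where there is no reading.
- cams.get_calibration(name): a dict with "fx", "fy", "cx", "cy" (pixels), "k1" (the pictures are not rectified: a ray, as slopes to the right and down, at radius r is drawn at 1 + k1 r^2 times it, then the intrinsics apply), "world_from_camera" (4x4, takes a point from camera to world coordinates). Camera axes: x right, y down, z forward; pixel columns grow to the right and rows downward; lengths in m; the calibration is good to about 2 mm. A picture is of the moment at which its call begins: read the wrist's pose just before it. get_calibration takes no time and is no camera call; for the wrist camera it gives the pose at the moment of the call.
- robot.close_job(): hands the job in; it is judged then, once.
The state is a dict: "t": time; "q": joint angles; "dq": joint speeds; "joint_torque": joint torques, N m; "tool_pos": TCP position; "orientation": TCP orientation; "force": force on the tool from outside, world axes, zero at the start; "wrist_torque": the same for the moment, N m; "opening": finger opening in m; "gripper_force": force on a finger pad.
Only numpy, scipy, OpenCV 4.12 (cv2) and the standard library are available. Lean on these libraries where they do the work, as an engineer would, in place of code of your own. Each camera call takes 0.05 s, during which the arm holds its last target. There are 200 camera calls.

## Working session

There is one attempt and no reset: what is moved stays moved. The work goes in short steps, Python scripts to look and compute and a tool call to move; the robot and the scene stay as the last step left them, time stands still between calls to the robot, and variables do not carry over. Pictures are saved under pics/ and viewed, at most 13 in all, crops included, and the job is handed in when it is done.

Besides the shell and the picture viewer there is one more tool, called after ">>>" as name(argument=value, ...), one argument or row to a line, values as JSON. play_rows: Moves the arm, as the interface text tells. Shifts and turns lie within -1 to 1; 1 stands for 25 cm of shift or 60 degrees of turn. Its arguments: {"type":"object","properties":{"slide":{"type":"array"},"twist":{"type":"array"},"fingers":{"type":"number"},"force":{"type":"number"}},"required":["slide","twist"]}

```bash
mkdir -p pics; cat > h.py <<'E'
import numpy as np, cv2
from plant import robot, cams
from scipy.spatial.transform import Rotation as R
def shot(n):
    c=cams.get_calibration(n); p,d=cams.read_camera(n); return c,p,d
def cloud(c,d):
    h,w=d.shape; u,v=np.meshgrid(np.arange(w),np.arange(h))
    K=np.array([[c['fx'],0,c['cx']],[0,c['fy'],c['cy']],[0,0,1]]); pts=np.stack([u,v],-1).reshape(-1,1,2).astype(float)
    n=cv2.undistortPoints(pts,K,np.array([c['k1'],0,0,0.])).reshape(h,w,2)
    P=np.dstack([n*d[...,None],d]); T=np.array(c['world_from_camera'])
    W=P@T[:3,:3].T+T[:3,3]; W[d<=0]=np.nan; return W
def save(n,p): cv2.imwrite('pics/'+n+'.png',p[...,::-1])
E
python3 - <<'E'
from h import *
for n in('top','scene'):
    c,p,d=shot(n); save(n+'0',p); np.savez(''+n+'0.npz',W=cloud(c,d),p=p)
    print(n,c)
s=robot.read_state();print(s)
E
```

```text
top {'fx': 483.85143409894863, 'fy': 483.85143409894863, 'cx': 321.4869573244853, 'cy': 192.55691826424604, 'k1': -0.13032916835959193, 'world_from_camera': array([[ 0.01989888, -0.98527542,  0.16981279,  0.39288232],
       [-0.99958111, -0.02317547, -0.0173348 ,  0.02930806],
       [ 0.02101505, -0.16939671, -0.98532387,  1.14281187],
       [ 0.        ,  0.        ,  0.        ,  1.        ]])}
scene {'fx': 434.0736212657447, 'fy': 434.0736212657447, 'cx': 315.5970716787645, 'cy': 195.01664626592182, 'k1': 0.007803499573234301, 'world_from_camera': array([[ 0.86719441,  0.37757384, -0.3246719 ,  0.90907725],
       [ 0.49770969, -0.67825425,  0.54060728, -0.5027913 ],
       [-0.01609093, -0.63040397, -0.77610046,  0.82009361],
       [ 0.        ,  0.        ,  0.        ,  1.        ]])}
{'t': 0.1, 'q': array([-1.30740248e+00,  1.31101042e-01,  1.48916700e+00, -2.04554126e-05,
        1.52298467e+00, -8.53864103e-02]), 'dq': array([ 8.10033979e-04, -8.17957315e-04, -2.29397886e-03, -5.44666997e-04,
        3.76413982e-04,  7.30169502e-05]), 'joint_torque': array([ 1.28643856e-03, -5.61343288e+01, -4.93094516e+01,  7.70542910e-02,
        2.91191682e-02, -2.60743712e-05]), 'tool_pos': array([ 0.20493937, -0.56337288,  0.21768499]), 'orientation': array([-3.09231577e+00, -5.44805000e-01,  2.63608820e-04]), 'force': array([-0.81328595,  0.41856485, -0.46135695]), 'wrist_torque': array([ 0.05803336,  0.01759766, -0.00677655]), 'gripper_force': 0.0, 'opening': 0.09313065855749932}
```

View pics/top0.png

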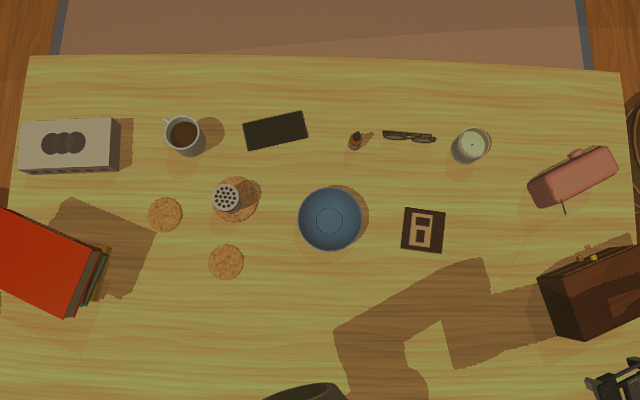

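View pics/scene0.png

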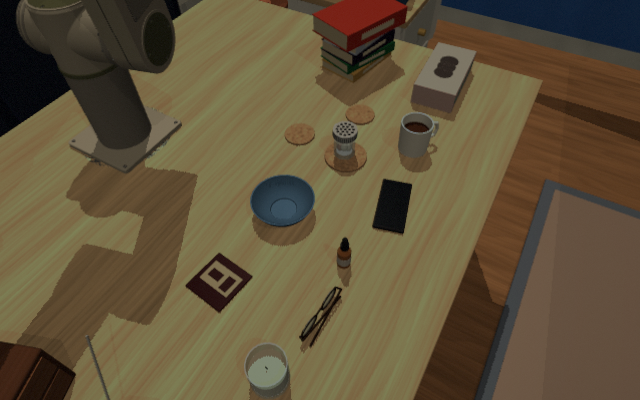

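The top picture shows the capped jar at (226,197) on the largest cork disc (236,200), the dish at (330,219), the square coaster at (423,230), the mug at (184,134) and the phone at (275,130). The scene picture agrees with it.

```bash
python3 - <<'E'
from h import *
f=np.load('top0.npz');W=f['W'];p=f['p'].astype(int);X,Y,Z=W[...,0],W[...,1],W[...,2]
def box(r0,r1,c0,c1):
    m=np.zeros(Z.shape,bool);m[r0:r1,c0:c1]=1;return m
def rep(n,m):
    P=W[m];(cx,cy),r=cv2.minEnclosingCircle(P[:,:2].astype(np.float32).reshape(-1,1,2))
    print(n,m.sum(),'mean',P.mean(0).round(4),'circ',round(cx,4),round(cy,4),'r',round(r,4),'zmed',np.median(P[:,2]).round(4),'rect',cv2.minAreaRect(P[:,:2].astype(np.float32)))
b=box(175,230,205,262)
rep('cap',b&(Z>.09)); rep('cork',b&(Z>.005)&(Z<.013)); 
b=box(180,258,290,370); rep('rim',b&(Z>.038)); rep('dishfloor',box(212,228,322,338)&(Z>0))
dark=(p.sum(-1)<150)
rep('photo',box(200,260,395,452)&(Z>.0025)&(Z<.009))
print('table',np.nanmedian(Z[260:300,300:330]))
rep('mug',box(110,160,155,212)&(Z>.02)); rep('phone',box(105,155,240,312)&(Z>.005)&(Z<.014))
rep('bottle',box(125,155,345,365)&(Z>.03));rep('candle',box(125,165,450,492)&(Z>.03))
rep('c2',box(190,235,143,185)&(Z>.004));rep('c3',box(240,284,203,248)&(Z>.004))
f=np.load('scene0.npz');W=f['W'];X,Y,Z=W[...,0],W[...,1],W[...,2]
b=box(115,175,315,375); rep('cap s',b&(Z>.09)); rep('cork s',b&(Z>.004)&(Z<.012));rep('jar s',b&(Z>.02)&(Z<.06))
rep('rim s',box(170,235,245,322)&(Z>.04))
rep('photo s',box(250,312,185,255)&(Z>.0025)&(Z<.009))
E
```

```text
cap 46 mean [0.5613 0.2215 0.0908] circ 0.5609 0.2239 r 0.0293 zmed 0.0905 rect ((0.561688244342804, 0.22440971434116364), (0.056207988411188126, 0.054830338805913925), 59.830204010009766)
cork 805 mean [0.5684 0.2028 0.0079] circ 0.5601 0.218 r 0.0701 zmed 0.0078 rect ((0.5633599162101746, 0.21843552589416504), (0.1202145665884018, 0.12390558421611786), 8.261549949645996)
rim 580 mean [ 0.5248 -0.0108  0.0428] circ 0.5223 -0.0098 r 0.0746 zmed 0.0429 rect ((0.5221346020698547, -0.010624058544635773), (0.14742235839366913, 0.14612480998039246), 1.510019302368164)
dishfloor 248 mean [ 0.5248 -0.011   0.0047] circ 0.5249 -0.011 r 0.0253 zmed 0.0046 rect ((0.5249540209770203, -0.011051014065742493), (0.036680810153484344, 0.03579583391547203), 0.9451174736022949)
photo 1525 mean [ 0.5041 -0.2335  0.0049] circ 0.5071 -0.2304 r 0.0929 zmed 0.0047 rect ((0.5055319666862488, -0.23524609208106995), (0.13651536405086517, 0.14210131764411926), 89.52014923095703)
table -0.0006368536682909154
mug 1235 mean [0.7073 0.3335 0.0654] circ 0.7137 0.3438 r 0.0537 zmed 0.062 rect ((0.71406090259552, 0.3
[... 1292 characters left out ...]
.0071 rect ((0.5497432351112366, 0.26166075468063354), (0.15771475434303284, 0.22809375822544098), 27.48114013671875)
jar s 237 mean [0.5706 0.2047 0.0406] circ 0.5668 0.214 r 0.0262 zmed 0.0416 rect ((0.5700912475585938, 0.20723025500774384), (0.052106257528066635, 0.02044362761080265), 26.11687469482422)
rim s 386 mean [ 0.5163 -0.0018  0.0434] circ 0.5232 -0.0092 r 0.0756 zmed 0.0434 rect ((0.5228314399719238, -0.009025663137435913), (0.1472512185573578, 0.1475037932395935), 57.03579330444336)
photo s 1878 mean [ 0.5067 -0.2353  0.0046] circ 0.5019 -0.2318 r 0.1007 zmed 0.0045 rect ((0.5008228421211243, -0.23336443305015564), (0.14693725109100342, 0.14246545732021332), 31.584821701049805)
```

```bash
cat >> h.py <<'E'
def rel(target,rows=8,s=None):
    "world TCP target -> slide per row (scaled)"
    s=s or robot.read_state(); M=R.from_rotvec(s['orientation']).as_matrix()
    v=M.T@(np.array(target)-s['tool_pos']); return v.round(4),(v/rows/.25).round(4)
E
python3 - <<'E'
from h import *
print(rel([.555,.22,.215],24))
f=np.load('top0.npz');p=f['p'];W=f['W']
c=cams.get_calibration('top')
print(cams.get_calibration('wrist'))
import cv2
print(p[199,250],p[205,245],p[230,385])
E
```

```text
(array([ 0.5967, -0.6166,  0.0038]), array([ 0.0995, -0.1028,  0.0006]))
{'fx': 350.0516076749137, 'fy': 350.0516076749137, 'cx': 321.8439929765023, 'cy': 198.52717462668662, 'k1': -0.005229061184933716, 'world_from_camera': array([[ 0.34165279, -0.90537725, -0.25212182,  0.2752066 ],
       [-0.93982268, -0.32986723, -0.08899964, -0.53829459],
       [-0.00258848,  0.26735678, -0.96359413,  0.38436616],
       [ 0.        ,  0.        ,  0.        ,  1.        ]])}
[107  76  42] [100  72  38] [150 130  71]
```

>>> play_rows(
  slide=[
    [0.1, -0.103, 0],
    [0.1, -0.103, 0],
    [0.1, -0.103, 0],
    [0.1, -0.103, 0],
    [0.1, -0.103, 0],
    [0.1, -0.103, 0],
    [0.1, -0.103, 0],
    [0.1, -0.103, 0],
  ],
  twist=[
    [0, 0, 0],
    [0, 0, 0],
    [0, 0, 0],
    [0, 0, 0],
    [0, 0, 0],
    [0, 0, 0],
    [0, 0, 0],
    [0, 0, 0],
  ],
  fingers=-1,
)

```text
t: 0.9
tool_pos: [0.3228, -0.3004, 0.2183]
orientation: [-3.094, -0.545, 0.0]
force: [0.6, -0.8, 0.9]
opening: 0.0926
gripper_force: 0.0
```

>>> play_rows(
  slide=[
    [0.1, -0.103, 0],
    [0.1, -0.103, 0],
    [0.1, -0.103, 0],
    [0.1, -0.103, 0],
    [0.1, -0.103, 0],
    [0.1, -0.103, 0],
    [0.1, -0.103, 0],
    [0.1, -0.103, 0],
  ],
  twist=[
    [0, 0, 0],
    [0, 0, 0],
    [0, 0, 0],
    [0, 0, 0],
    [0, 0, 0],
    [0, 0, 0],
    [0, 0, 0],
    [0, 0, 0],
  ],
)

```text
t: 1.7
tool_pos: [0.4403, -0.0384, 0.2184]
orientation: [-3.094, -0.545, 0.0]
force: [1.2, -0.4, 0.7]
opening: 0.0932
gripper_force: 0.0
```

>>> play_rows(
  slide=[
    [0.1, -0.103, 0],
    [0.1, -0.103, 0],
    [0.1, -0.103, 0],
    [0.1, -0.103, 0],
    [0.1, -0.103, 0],
    [0.1, -0.103, 0],
    [0.1, -0.103, 0],
    [0.1, -0.103, 0],
  ],
  twist=[
    [0, 0, 0],
    [0, 0, 0],
    [0, 0, 0],
    [0, 0, 0],
    [0, 0, 0],
    [0, 0, 0],
    [0, 0, 0],
    [0, 0, 0],
  ],
)

```text
t: 2.5
tool_pos: [0.5579, 0.2234, 0.218]
orientation: [3.094, 0.545, -0.001]
force: [-0.3, 0.2, 0.1]
opening: 0.0932
gripper_force: 0.0
```

```bash
python3 - <<'E'
from h import *
s=robot.read_state();c,p,d=shot('wrist'); save('w1',p); W=cloud(c,d); np.savez('w1.npz',W=W,p=p)
print(s['t'],s['tool_pos'],s['orientation'],s['q'])
Z=W[...,2]; m=(Z>.075)&(Z<.11)&(np.hypot(W[...,0]-.56,W[...,1]-.223)<.06)
P=W[m]; print(m.sum(),np.percentile(P[:,2],[5,25,50,75,95]).round(4))
(cx,cy),r=cv2.minEnclosingCircle(P[:,:2].astype(np.float32).reshape(-1,1,2)); print(cx,cy,r)
T=P[P[:,2]>.085];(cx,cy),r=cv2.minEnclosingCircle(T[:,:2].astype(np.float32).reshape(-1,1,2)); print(len(T),cx,cy,r)
E
```

```text
2.5 [0.55785851 0.22342143 0.21801318] [ 3.09377161e+00  5.45323985e-01 -1.36701937e-03] [ 2.95645519e-01  1.34050280e-01  1.48535832e+00 -2.14574821e-05
  1.52306340e+00  1.51749704e+00]
3859 [0.0867 0.0876 0.0882 0.0886 0.0893]
0.5601822137832642 0.22552502155303955 0.03098846971988678
3756 0.5602630972862244 0.22535984218120575 0.030856464058160782
```

View pics/w1.png

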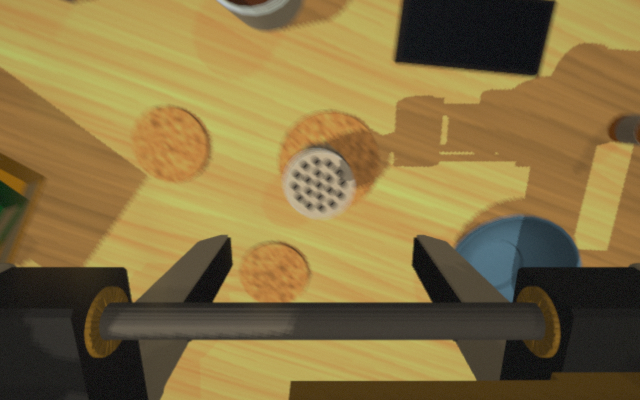

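The wrist picture shows the cap at (319,182), the big cork disc around (330,155) and a smaller disc at (275,270). The measured cap top, 0.088 m at (0.560, 0.225), matches the expected 0.0875 m.

```bash
python3 - <<'E'
from h import *
print(rel([.5602,.2254,.0705],8))
f=np.load('w1.npz');W=f['W'];Z=W[...,2]
m=(Z>.0045)&(Z<.0115)&(np.hypot(W[...,0]-.57,W[...,1]-.215)<.075)
m=cv2.morphologyEx(m.astype(np.uint8),cv2.MORPH_OPEN,np.ones((5,5),np.uint8))
P=W[m>0]; print(len(P),np.median(P[:,2]))
cn=max(cv2.findContours(m,0,1)[0],key=len)[:,0]; E=np.array([W[v,u,:2] for u,v in cn])
from scipy.optimize import least_squares
for h0 in [(.57,.215),(.575,.21)]:
    r=least_squares(lambda x:np.hypot(E[:,0]-x[0],E[:,1]-x[1])-.055,h0,loss='soft_l1',f_scale=.001);print(r.x,np.median(abs(r.fun)))
m=(Z>.0025)&(Z<.009)&(np.hypot(W[...,0]-.42,W[...,1]-.23)<.06); print(m.sum())
E
```

```text
(array([0.0007, 0.0031, 0.1468]), array([0.0003, 0.0015, 0.0734]))
4140 0.00855729762731594
[0.56758338 0.21774556] 0.0016150015072298358
[0.56758343 0.21774556] 0.0016149838297181383
3288
```

>>> play_rows(
  slide=[
    [0.0015, 0.006, 0.1],
    [0.0015, 0.006, 0.12],
    [0, 0, 0.12],
    [0, 0, 0.12],
    [0, 0, 0.06],
    [0, 0, 0.04],
    [0, 0, 0.024],
    [0, 0, 0],
  ],
  twist=[
    [0, 0, 0],
    [0, 0, 0],
    [0, 0, 0],
    [0, 0, 0],
    [0, 0, 0],
    [0, 0, 0],
    [0, 0, 0],
    [0, 0, 0],
  ],
)

```text
t: 3.35
tool_pos: [0.5597, 0.2194, 0.0728]
orientation: [3.094, 0.545, 0.0]
force: [0.4, -0.3, 0.6]
opening: 0.093
gripper_force: 0.0
```

>>> play_rows(
  slide=[
    [0, 0, 0],
    [0, 0, 0],
    [0, 0, 0],
    [0, 0, 0],
    [0, 0, 0],
    [0, 0, 0],
    [0, 0, 0],
    [0, 0, 0],
  ],
  twist=[
    [0, 0, 0],
    [0, 0, 0],
    [0, 0, 0],
    [0, 0, 0],
    [0, 0, 0],
    [0, 0, 0],
    [0, 0, 0],
    [0, 0, 0],
  ],
  fingers=1,
  force=20,
)

```text
t: 4.15
tool_pos: [0.5598, 0.2202, 0.0734]
orientation: [-3.093, -0.545, -0.002]
force: [-2.1, 4.6, 4.9]
opening: 0.0607
gripper_force: 20.0
```

```bash
python3 - <<'E'
from h import *
print(robot.read_state())
E
```

```text
{'t': 4.15, 'q': array([2.88977559e-01, 2.45389063e-01, 1.63113042e+00, 9.07147111e-04,
       1.26382887e+00, 1.51048156e+00]), 'dq': array([-0.00060202, -0.00093994, -0.00076746, -0.00204599,  0.00036711,
       -0.00067127]), 'joint_torque': array([-3.08963545e+00, -5.51177216e+01, -4.31268311e+01, -1.93987057e+00,
       -2.59233685e-01, -3.65634376e-03]), 'tool_pos': array([0.55980004, 0.22018368, 0.07337876]), 'orientation': array([-3.09289114e+00, -5.45285049e-01, -1.78622048e-03]), 'force': array([-2.14793582,  4.57765839,  4.86160664]), 'wrist_torque': array([1.02520594, 0.36353803, 0.05722528]), 'gripper_force': 20.045831955503672, 'opening': 0.06069747317926385}
```

>>> play_rows(
  slide=[
    [0, -0.005, 0],
    [0, -0.005, 0],
    [0, -0.005, 0],
    [0, -0.003, 0],
    [0, 0, 0],
    [0, 0, 0],
    [0, 0, 0],
    [0, 0, 0],
  ],
  twist=[
    [0, 0, 0],
    [0, 0, 0],
    [0, 0, 0],
    [0, 0, 0],
    [0, 0, 0],
    [0, 0, 0],
    [0, 0, 0],
    [0, 0, 0],
  ],
)

```text
t: 4.95
tool_pos: [0.5578, 0.2233, 0.0724]
orientation: [3.094, 0.545, -0.001]
force: [0.6, -0.1, 0.2]
opening: 0.0608
gripper_force: 19.9
```

```bash
python3 - <<'E'
from h import *
s=robot.read_state();print({k:np.round(s[k],4) for k in ('t','tool_pos','force','wrist_torque','q')})
c,p,d=shot('scene'); save('s1',cv2.resize(p[90:220,250:450],None,fx=4,fy=4,interpolation=cv2.INTER_CUBIC))
E
```

```text
{'t': np.float64(4.95), 'tool_pos': array([0.5578, 0.2233, 0.0724]), 'force': array([ 0.5951, -0.0854,  0.1988]), 'wrist_torque': array([-0.3083, -0.1013,  0.0371]), 'q': array([ 2.9570e-01,  2.4650e-01,  1.6317e+00, -3.0000e-04,  1.2638e+00,
        1.5179e+00])}
```

View pics/s1.png

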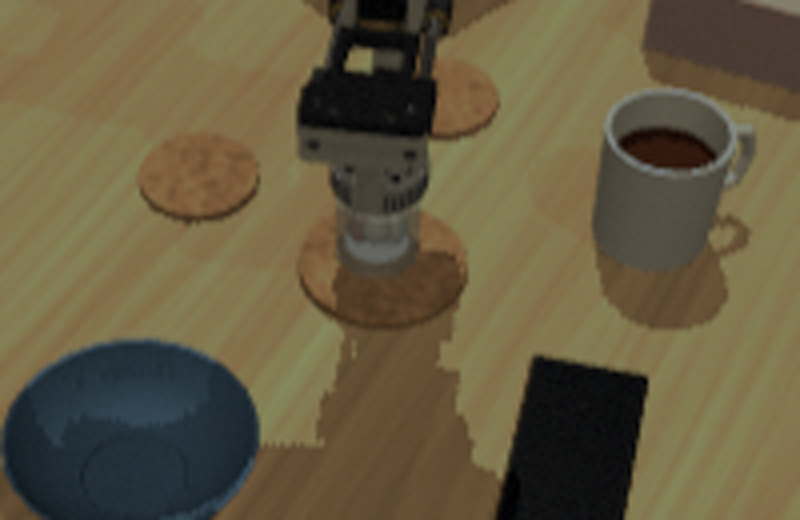

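The crop shows the jar upright on the cork at about (378,240), with the fingers on the cap. The side force is gone, so I start unscrewing.

>>> play_rows(
  slide=[
    [0, 0, 0],
    [0, 0, 0],
    [0, 0, 0],
    [0, 0, 0],
    [0, 0, 0],
    [0, 0, 0],
    [0, 0, 0],
    [0, 0, 0],
  ],
  twist=[
    [0, 0, -0.12],
    [0, 0, -0.14],
    [0, 0, -0.14],
    [0, 0, -0.14],
    [0, 0, -0.14],
    [0, 0, -0.14],
    [0, 0, -0.14],
    [0, 0, -0.14],
  ],
)

```text
t: 5.8
tool_pos: [0.5584, 0.2234, 0.0728]
orientation: [2.291, 2.148, 0.001]
force: [1.6, -1.4, 0.2]
opening: 0.0606
gripper_force: 20.0
```

>>> play_rows(
  slide=[
    [0, 0, 0],
    [0, 0, 0],
    [0, 0, 0],
    [0, 0, 0],
    [0, 0, 0],
    [0, 0, 0],
    [0, 0, 0],
    [0, 0, 0],
  ],
  twist=[
    [0, 0, -0.06],
    [0, 0, -0.06],
    [0, 0, -0.06],
    [0, 0, -0.06],
    [0, 0, -0.06],
    [0, 0, -0.06],
    [0, 0, -0.06],
    [0, 0, 0],
  ],
)

```text
t: 6.6
tool_pos: [0.5586, 0.2237, 0.0731]
orientation: [1.774, 2.592, 0.002]
force: [3.1, -1.2, 1.4]
opening: 0.061
gripper_force: 20.0
```

```bash
python3 - <<'E'
from h import *
s=robot.read_state();print({k:np.round(s[k],4) for k in ('t','tool_pos','force','wrist_torque','q')})
E
```

```text
{'t': np.float64(6.6), 'tool_pos': array([0.5586, 0.2237, 0.0731]), 'force': array([ 3.0837, -1.1708,  1.4271]), 'wrist_torque': array([-0.0712, -0.627 ,  0.0104]), 'q': array([ 2.9580e-01,  2.4600e-01,  1.6309e+00, -1.0000e-04,  1.2631e+00,
       -7.4800e-02])}
```

>>> play_rows(
  slide=[
    [0, 0, 0],
    [0, 0, 0],
    [0, 0, 0],
    [0, 0, 0],
    [0, 0, 0],
    [0, 0, 0],
    [0, 0, 0],
    [0, 0, 0],
  ],
  twist=[
    [0, 0, -0.03],
    [0, 0, -0.03],
    [0, 0, -0.03],
    [0, 0, -0.03],
    [0, 0, -0.03],
    [0, 0, -0.03],
    [0, 0, 0],
    [0, 0, 0],
  ],
)

```text
t: 7.4
tool_pos: [0.5586, 0.2238, 0.0732]
orientation: [1.526, 2.745, 0.002]
force: [3.5, -0.6, 2.6]
opening: 0.0607
gripper_force: 20.0
```

```bash
python3 - <<'E'
from h import *
s=robot.read_state();print({k:np.round(s[k],4) for k in ('t','tool_pos','force','wrist_torque','q')})
E
```

```text
{'t': np.float64(7.4), 'tool_pos': array([0.5586, 0.2238, 0.0732]), 'force': array([ 3.4823, -0.5525,  2.5607]), 'wrist_torque': array([-0.0258, -0.8668, -0.0679]), 'q': array([ 0.2959,  0.246 ,  1.6308, -0.    ,  1.2633, -0.2603])}
```

>>> play_rows(
  slide=[
    [0, 0, 0],
    [0, 0, 0],
    [0, 0, 0],
    [0, 0, 0],
    [0, 0, 0],
    [0, 0, 0],
    [0, 0, 0],
    [0, 0, 0],
  ],
  twist=[
    [0, 0, -0.03],
    [0, 0, -0.03],
    [0, 0, -0.03],
    [0, 0, -0.03],
    [0, 0, -0.03],
    [0, 0, 0],
    [0, 0, 0],
    [0, 0, 0],
  ],
)

```text
t: 8.2
tool_pos: [0.5576, 0.2239, 0.0725]
orientation: [-1.304, -2.857, 0.0]
force: [-0.1, 1.2, 1.0]
opening: 0.061
gripper_force: 20.0
```

```bash
python3 - <<'E'
from h import *
s=robot.read_state();print({k:np.round(s[k],4) for k in ('t','tool_pos','force','wrist_torque','q')})
E
```

```text
{'t': np.float64(8.2), 'tool_pos': array([0.5576, 0.2239, 0.0725]), 'force': array([-0.0919,  1.1756,  0.983 ]), 'wrist_torque': array([ 0.3379, -0.0108,  0.0123]), 'q': array([ 2.9620e-01,  2.4640e-01,  1.6317e+00,  4.0000e-04,  1.2641e+00,
       -4.1810e-01])}
```

>>> play_rows(
  slide=[
    [0, 0, -0.004],
    [0, 0, -0.004],
    [0, 0, -0.004],
    [0, 0, -0.004],
    [0, 0, -0.004],
    [0, 0, 0],
    [0, 0, 0],
    [0, 0, 0],
  ],
  twist=[
    [0, 0, -0.03],
    [0, 0, 0],
    [0, 0, 0],
    [0, 0, 0],
    [0, 0, 0],
    [0, 0, 0],
    [0, 0, 0],
    [0, 0, 0],
  ],
)

```text
t: 9.0
tool_pos: [0.558, 0.2236, 0.0776]
orientation: [1.258, 2.879, -0.0]
force: [0.5, -0.3, -0.5]
opening: 0.0605
gripper_force: 20.0
```

```bash
python3 - <<'E'
from h import *
s=robot.read_state();print({k:np.round(s[k],4) for k in ('t','tool_pos','force','wrist_torque','q')})
E
```

```text
{'t': np.float64(9.0), 'tool_pos': array([0.558 , 0.2236, 0.0776]), 'force': array([ 0.4938, -0.2654, -0.5283]), 'wrist_torque': array([-0.0311, -0.1364,  0.0435]), 'q': array([ 2.9590e-01,  2.4080e-01,  1.6282e+00, -1.0000e-04,  1.2726e+00,
       -4.5070e-01])}
```

>>> play_rows(
  slide=[
    [0, 0, -0.02],
    [0, 0, -0.04],
    [0, 0, -0.06],
    [0, 0, -0.06],
    [0, 0, -0.06],
    [0, 0, -0.06],
    [0, 0, -0.04],
    [0, 0, -0.02],
  ],
  twist=[
    [0, 0, 0],
    [0, 0, 0],
    [0, 0, 0],
    [0, 0, 0],
    [0, 0, 0],
    [0, 0, 0],
    [0, 0, 0],
    [0, 0, 0],
  ],
)

```text
t: 9.8
tool_pos: [0.5586, 0.2239, 0.1696]
orientation: [1.257, 2.877, 0.002]
force: [0.2, -0.4, 0.0]
opening: 0.0607
gripper_force: 20.0
```

```bash
python3 - <<'E'
from h import *
c,p,d=shot('top'); W=cloud(c,d); np.savez('top1.npz',W=W,p=p)
for n,(r0,r1,c0,c1) in {'top0':(195,265,390,455),'scene0':(245,320,178,262)}.items():
    f=np.load(n+'.npz');W0=f['W'];q=f['p'].astype(int)
    m=np.zeros(q.shape[:2],np.uint8);m[r0:r1,c0:c1]=(q[r0:r1,c0:c1].sum(-1)<165)
    m=cv2.morphologyEx(m,cv2.MORPH_OPEN,np.ones((2,2),np.uint8));n_,l,st,_=cv2.connectedComponentsWithStats(m);k=1+np.argmax(st[1:,4]);m=(l==k)
    P=W0[m];P=P[np.isfinite(P[:,0])];print(n,len(P),np.median(P[:,2]),cv2.minAreaRect(P[:,:2].astype(np.float32)))
m=(W[...,2]>.06)&(np.hypot(W[...,0]-.56,W[...,1]-.224)<.05)
print(m.sum())
print(rel([.505,-.2345,.165],16))
E
```

```text
top0 936 0.004264249959679556 ((0.5029809474945068, -0.23715586960315704), (0.10005725175142288, 0.09833433479070663), 83.29638671875)
scene0 1224 0.004134850485751129 ((0.5080158710479736, -0.23419080674648285), (0.09978120028972626, 0.09898564964532852), 83.2142562866211)
5580
(array([-0.2999, -0.3508,  0.0042]), array([-0.075 , -0.0877,  0.0011]))
```

>>> play_rows(
  slide=[
    [-0.1, -0.117, 0],
    [-0.1, -0.117, 0],
    [-0.1, -0.117, 0],
    [-0.1, -0.117, 0],
    [-0.1, -0.117, 0],
    [-0.1, -0.117, 0],
    [-0.1, -0.117, 0],
    [-0.1, -0.117, 0],
  ],
  twist=[
    [0, 0, 0],
    [0, 0, 0],
    [0, 0, 0],
    [0, 0, 0],
    [0, 0, 0],
    [0, 0, 0],
    [0, 0, 0],
    [0, 0, 0],
  ],
)

```text
t: 10.65
tool_pos: [0.5212, -0.0834, 0.1669]
orientation: [-1.258, -2.878, 0.0]
force: [0.8, -0.1, -0.3]
opening: 0.0608
gripper_force: 20.0
```

>>> play_rows(
  slide=[
    [-0.09, -0.105, 0],
    [-0.08, -0.094, 0],
    [-0.07, -0.082, 0],
    [-0.06, -0.07, 0],
    [-0.05, -0.0585, 0.06],
    [-0.03, -0.035, 0.06],
    [-0.02, -0.0235, 0.06],
    [0, 0, 0.06],
  ],
  twist=[
    [0, 0, 0],
    [0, 0, 0],
    [0, 0, 0],
    [0, 0, 0],
    [0, 0, 0],
    [0, 0, 0],
    [0, 0, 0],
    [0, 0, 0],
  ],
)

```text
t: 11.45
tool_pos: [0.5035, -0.235, 0.1057]
orientation: [-1.258, -2.877, -0.0]
force: [0.1, -0.1, -0.9]
opening: 0.0611
gripper_force: 20.0
```

>>> play_rows(
  slide=[
    [0, 0, 0.1],
    [0, 0, 0.1],
    [0, 0, 0.08],
    [0, 0, 0.04],
    [0, 0, 0.02],
    [0, 0, 0],
    [0, 0, 0],
    [0, 0, 0],
  ],
  twist=[
    [0, 0, 0],
    [0, 0, 0],
    [0, 0, 0],
    [0, 0, 0],
    [0, 0, 0],
    [0, 0, 0],
    [0, 0, 0],
    [0, 0, 0],
  ],
)

```text
t: 12.25
tool_pos: [0.505, -0.2354, 0.0239]
orientation: [1.257, 2.877, -0.0]
force: [-0.6, -0.9, -0.6]
opening: 0.0608
gripper_force: 20.0
```

```bash
python3 - <<'E'
from h import *
print(rel([.5055,-.2355,.0105],1), robot.read_state()['force'])
f=np.load('top1.npz');p=f['p']
save('t1',cv2.resize(p[150:250,190:290],None,fx=5,fy=5,interpolation=cv2.INTER_CUBIC))
E
```

```text
(array([-0.0004,  0.0003,  0.0134]), array([-0.0015,  0.0011,  0.0537])) [-0.61237092 -0.86993349 -0.56482634]
```

View pics/t1.png

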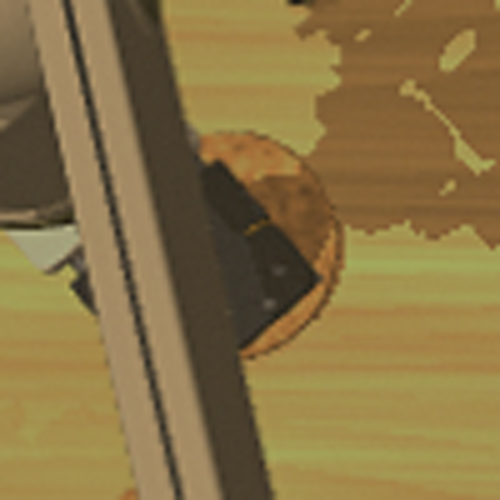

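That picture is no use, because the arm hides the jar. I lower the last 13 mm, release and back off.

>>> play_rows(
  slide=[
    [0, 0, 0.012],
    [0, 0, 0.012],
    [0, 0, 0.012],
    [0, 0, 0.008],
    [0, 0, 0.005],
    [0, 0, 0.003],
    [0, 0, 0],
    [0, 0, 0],
  ],
  twist=[
    [0, 0, 0],
    [0, 0, 0],
    [0, 0, 0],
    [0, 0, 0],
    [0, 0, 0],
    [0, 0, 0],
    [0, 0, 0],
    [0, 0, 0],
  ],
)

```text
t: 13.05
tool_pos: [0.5042, -0.235, 0.0101]
orientation: [1.258, 2.879, -0.0]
force: [-2.1, 0.6, 5.7]
opening: 0.061
gripper_force: 20.0
```

```bash
python3 - <<'E'
from h import *
s=robot.read_state();print({k:np.round(s[k],4) for k in ('t','tool_pos','force','wrist_torque','q')})
E
```

```text
{'t': np.float64(13.05), 'tool_pos': array([ 0.5042, -0.235 ,  0.0101]), 'force': array([-2.0841,  0.6191,  5.6651]), 'wrist_torque': array([0.2963, 0.3041, 0.1025]), 'q': array([-0.5284,  0.2163,  1.7938, -0.    ,  1.1315, -1.2751])}
```

>>> play_rows(
  slide=[
    [0, 0, 0],
    [0, 0, 0],
    [0, 0, 0],
    [0, 0, 0],
    [0, 0, -0.004],
    [0, 0, -0.02],
    [0, 0, -0.06],
    [0, 0, -0.1],
  ],
  twist=[
    [0, 0, 0],
    [0, 0, 0],
    [0, 0, 0],
    [0, 0, 0],
    [0, 0, 0],
    [0, 0, 0],
    [0, 0, 0],
    [0, 0, 0],
  ],
  fingers=-1,
)

```text
t: 13.85
tool_pos: [0.503, -0.2343, 0.0554]
orientation: [-1.257, -2.876, -0.001]
force: [0.5, -0.4, 2.0]
opening: 0.0927
gripper_force: 0.0
```

```bash
cat > fit.py <<'E'
from scipy.optimize import least_squares
import numpy as np
D=[([.1311,1.4892],[.205,-.5634,.2177]),([.2465,1.6317],[.5578,.2233,.0724]),([.2163,1.7938],[.5042,-.235,.0101]),([.2408,1.6282],[.558,.2236,.0776])]
def f(x):
    a,l2,l3,ph,h=x;e=[]
    for (q2,q3),p in D:
        Rr=np.sqrt(p[0]**2+p[1]**2-.0512**2); e+=[a+l2*np.sin(q2)+l3*np.sin(q2+q3+ph)-Rr, h+l2*np.cos(q2)+l3*np.cos(q2+q3+ph)-p[2]]
    return e
r=least_squares(f,[.1,.4,.4,0,.2]);print(r.x,abs(r.fun).max())
E
python3 fit.py
python3 - <<'E'
from h import *
s=robot.read_state();print(s['opening'],s['t'])
print(rel([.53,.17,.25],16), s['q'])
E
```

```text
[-4.60486846e-04  3.70834085e-01  5.56300194e-01  1.08929492e-01
 -6.22118280e-02] 0.00015672649603015731
0.09274244062053638 13.85
(array([ 0.2789,  0.2943, -0.194 ]), array([ 0.0697,  0.0736, -0.0485])) [-5.28311639e-01  1.52442305e-01  1.77315076e+00  2.64720776e-05
  1.21896599e+00 -1.27506670e+00]
```

```bash
python3 - <<'E'
from h import *
print(rel([.553,.215,.23],16))
E
cat >> h.py <<'E'
Ry=lambda a:R.from_euler('y',a); Rz=lambda a:R.from_euler('z',a)
L0=.3; SG=1
def fk(q,L=None):
    L=L or L0
    o=Rz(q[0])*Ry(q[1]+q[2])*Rz(SG*q[3])*Ry(q[4])*Rz(np.pi/2+q[5])
    a=q[1]+q[2]+.10893
    w=np.array([-.00046+.37083*np.sin(q[1])+.5563*np.sin(a),.0512,-.0622+L+.37083*np.cos(q[1])+.5563*np.cos(a)])
    return Rz(q[0]).apply(w)+o.apply([0,0,L]),o
LO=np.array([-2.96,-.89,.02,-1.34,0,-2.66]);HI=np.array([2.96,2.26,2.5,4.48,2.73,2.66])
def ik(p,o,q0):
    from scipy.optimize import least_squares
    def f(q):
        P,O=fk(q); return np.r_[(P-p)*5,(O.inv()*o).as_rotvec()]
    r=least_squares(f,np.clip(q0,LO+.01,HI-.01),bounds=(LO,HI)); return r.x,np.abs(r.fun).max()
E
```

```text
(array([ 0.2962,  0.3417, -0.174 ]), array([ 0.0741,  0.0854, -0.0435]))
```

>>> play_rows(
  slide=[
    [0.06, 0.07, -0.07],
    [0.1, 0.115, -0.07],
    [0.1, 0.115, -0.07],
    [0.1, 0.115, -0.07],
    [0.1, 0.115, -0.07],
    [0.1, 0.115, -0.07],
    [0.1, 0.115, -0.07],
    [0.1, 0.115, -0.07],
  ],
  twist=[
    [0, 0, 0],
    [0, 0, 0],
    [0, 0, 0],
    [0, 0, 0],
    [0, 0, 0],
    [0, 0, 0],
    [0, 0, 0],
    [0, 0, 0],
  ],
)

```text
t: 14.65
tool_pos: [0.5357, 0.0547, 0.1981]
orientation: [1.257, 2.877, 0.001]
force: [0.9, -0.3, 0.5]
opening: 0.093
gripper_force: 0.0
```

>>> play_rows(
  slide=[
    [0.1, 0.115, -0.05],
    [0.1, 0.115, -0.03],
    [0.1, 0.115, -0.02],
    [0.07, 0.08, -0.02],
    [0.035, 0.045, 0],
    [0.015, 0.017, 0],
    [0, 0, 0],
    [0, 0, 0],
  ],
  twist=[
    [0, 0, 0],
    [0, 0, 0],
    [0, 0, 0],
    [0, 0, 0],
    [0, 0, 0],
    [0, 0, 0],
    [0, 0, 0],
    [0, 0, 0],
  ],
)

```text
t: 15.45
tool_pos: [0.5535, 0.2116, 0.2254]
orientation: [-1.259, -2.878, 0.001]
force: [0.5, 0.4, 0.8]
opening: 0.0926
gripper_force: 0.0
```

```bash
python3 - <<'E'
from h import *
s=robot.read_state();c,p,d=shot('wrist'); W=cloud(c,d); np.savez('w2.npz',W=W,p=p,T=c['world_from_camera'])
print(s['t'],s['tool_pos'],s['orientation'],s['q'])
X=W[...,:2]-[.56,.224]; m=(np.hypot(X[...,0],X[...,1])<.07)&np.isfinite(W[...,2]); v,u=np.where(m)
print(u.min(),u.max(),v.min(),v.max())
u0,u1,v0,v1=u.min()-8,u.max()+8,max(0,v.min()-8),v.max()+8
save('w2',cv2.resize(p[v0:v1,u0:u1],None,fx=4,fy=4,interpolation=cv2.INTER_CUBIC)); print(u0,v0)
for z in np.arange(0,.1,.01): print(round(z,2),((W[...,2]>z)&(W[...,2]<=z+.01)&m).sum(),end=' ')
E
```

```text
15.45 [0.55354908 0.21163791 0.22542584] [-1.25934004e+00 -2.87788076e+00  1.23004290e-03] [ 2.78968284e-01  1.08470407e-01  1.49954211e+00 -4.54581472e-04
  1.53425949e+00 -4.66834542e-01]
43 639 101 399
35 93
0.0 7613 0.01 266 0.02 143 0.03 502 0.04 548 0.05 194 0.06 291 0.07 582 0.08 637 0.09 0
```

View pics/w2.png

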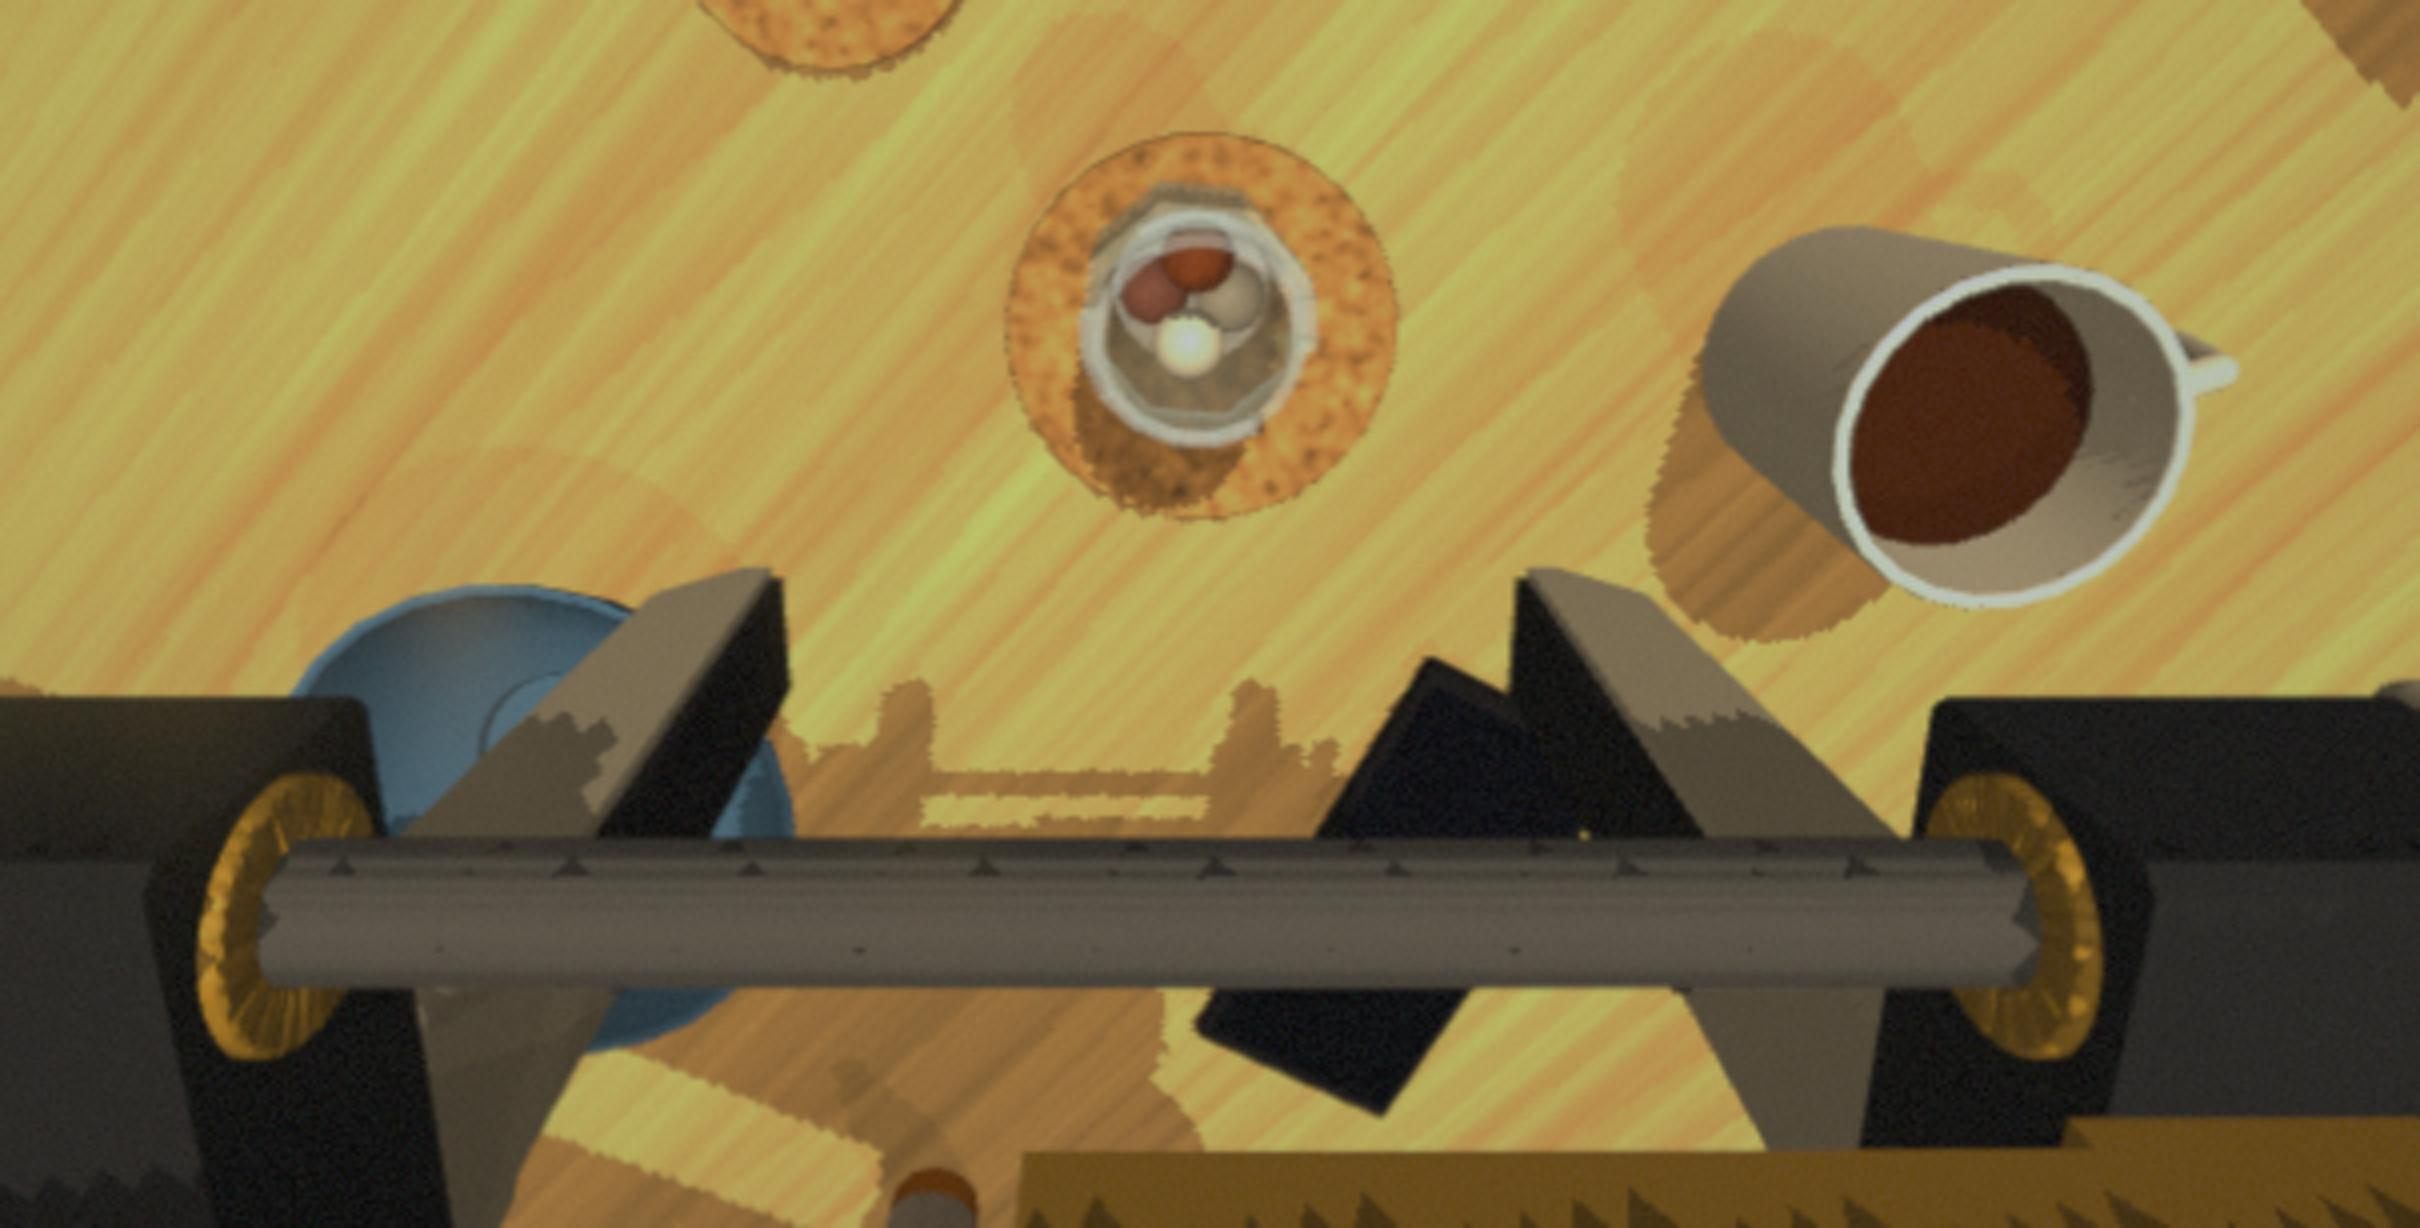

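The wrist picture shows the open jar with its rim centred at about (334,175) and all four beads inside. The cork is centred near (336,174). I measure the cork and the rim, and zoom in to read how the flats lie.

```bash
cat > wp.py <<'E'
from h import *
c=cams.get_calibration('wrist')
K=np.array([[c['fx'],0,c['cx']],[0,c['fy'],c['cy']],[0,0,1]]);D=np.array([c['k1'],0,0,0.])
def proj(P,T):
    Q=(np.atleast_2d(P)-T[:3,3])@T[:3,:3]; return cv2.projectPoints(Q,np.zeros(3),np.zeros(3),K,D)[0][:,0]
E
python3 - <<'E'
from wp import *
f=np.load('w2.npz');p=f['p'];T=f['T'];W=f['W'];Z=W[...,2]
from scipy.optimize import least_squares
# rim: points z .078-.09
m=(Z>.08)&(Z<.092)&(np.hypot(W[...,0]-.56,W[...,1]-.224)<.05); P=W[m]
r=least_squares(lambda x:np.hypot(P[:,0]-x[0],P[:,1]-x[1])-x[2],[.56,.224,.022],loss='soft_l1',f_scale=.001);print('rim',r.x,P[:,2].mean(),m.sum())
# cork: colour outline via ellipse in rectified plane
g=.0005; xs=np.arange(.49,.64,g); G=np.stack(np.meshgrid(xs,xs-.345,indexing='ij'),-1)
P3=np.dstack([G,np.full(G.shape[:2],.008)]).reshape(-1,3); uv=proj(P3,T).reshape(G.shape).astype(np.float32)
im=cv2.remap(p,uv[...,0],uv[...,1],cv2.INTER_LINEAR)
hsv=cv2.cvtColor(im,cv2.COLOR_RGB2HSV); print('cork hsv',hsv[len(xs)//2,60:240:20].tolist())
np.savez('rect.npz',im=im)
save('jarw2',cv2.resize(p[128:222,285:385],None,fx=6,fy=6,interpolation=cv2.INTER_CUBIC))
# depth based: rays hitting >4mm
m=(Z>.004)&(Z<.012)&(np.hypot(W[...,0]-.565,W[...,1]-.22)<.08)
m=cv2.morphologyEx(m.astype(np.uint8),cv2.MORPH_OPEN,np.ones((3,3),np.uint8));n,l,st,_=cv2.connectedComponentsWithStats(m);k=1+np.argmax(st[1:,4]);m=l==k
hu=cv2.convexHull(np.array([W[v,u,:2] for v,u in zip(*np.where(m))],np.float32))[:,0]
r=least_squares(lambda x:np.hypot(hu[:,0]-x[0],hu[:,1]-x[1])-.055,[.565,.22],loss='soft_l1',f_scale=.001);print('cork',r.x,r.fun.round(4))
E
```

```text
rim [0.55573285 0.22584131 0.02233566] 0.08508872818908836 637
cork hsv [[15, 169, 124], [20, 61, 163], [18, 105, 117], [21, 75, 177], [42, 28, 198], [19, 76, 150], [20, 80, 141], [27, 31, 158], [16, 167, 191]]
cork [0.56845468 0.21737337] [-0.0007 -0.0005  0.0001 -0.0003 -0.0005 -0.0005 -0.0003 -0.0002 -0.0005
 -0.0003 -0.0004 -0.0003 -0.0002 -0.0004 -0.0005 -0.0002 -0.0001 -0.0004
 -0.0005 -0.0004 -0.0006 -0.0003 -0.0005 -0.0005 -0.0006 -0.0004 -0.0003
 -0.0002 -0.     -0.0003 -0.0002 -0.0003 -0.0001 -0.     -0.0003 -0.0002
 -0.0008 -0.0004  0.0001 -0.0005 -0.0009 -0.001  -0.0008 -0.0008 -0.0007
 -0.0008 -0.0007 -0.0008]
```

View pics/jarw2.png

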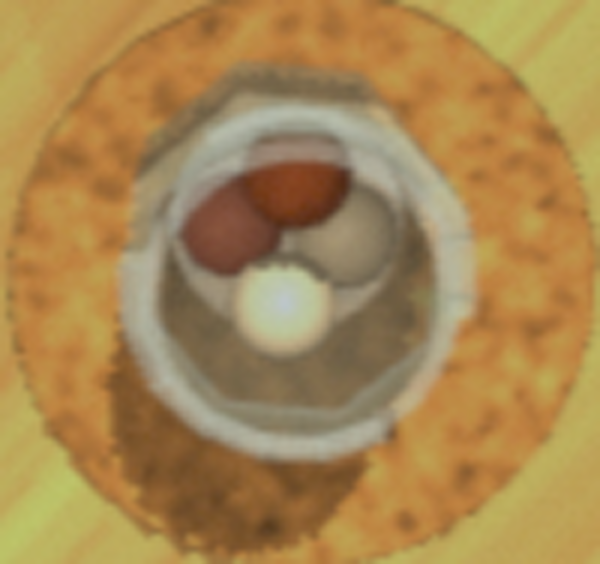

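```bash
python3 - <<'E'
from wp import *
T=np.load('w2.npz')['T']
def unp(uv,z):
    n=cv2.undistortPoints(np.array(uv,float).reshape(-1,1,2),K,D)[:,0]; r=np.c_[n,np.ones(len(n))]@T[:3,:3].T
    return T[:3,3]+r*((z-T[2,3])/r[:,2])[:,None]
for a in ([(325,138.8),(345.8,141)],[(321.7,194.7),(341.7,196.7)]):
    P=unp(a,.008);e=P[1]-P[0];print(P.round(4),np.linalg.norm(e[:2]),np.degrees(np.arctan2(e[1],e[0])))
print(unp([(334.3,174.8)],.085))
# rim outer ellipse from crop: x 122..475, y 105..462
print(unp([(285+298/6,128+283/6)],.085))
E
cat > plan.py <<'E'
import h
from h import *
# tool orientation: approach az A, tilt b below horizontal, tool y horizontal az A-90 or A+90
def ori(A,b,flip):
    A,b=np.radians(A),np.radians(b); z=np.array([np.cos(A)*np.cos(b),np.sin(A)*np.cos(b),-np.sin(b)])
    y=flip*np.array([np.sin(A),-np.cos(A),0]); x=np.cross(y,z); return R.from_matrix(np.c_[x,y,z])
E
python3 - <<'E'
import h
from plan import *
q0=[.279,.108,1.4995,0,1.534,-.467]; print(fk(q0,.3)[0],fk(q0,.3)[1].as_rotvec())
for L in(.26,.32):
  h.L0=L
  for A in(90,105,120):
    for sg in (1,-1):
      h.SG=sg; o=ori(A,30,1); g=np.array([.557,.2245,.045]); p=g+o.apply([0,0,.019])
      best=min((ik(p,o,[0,.3,1.7,s*1.0,1.5,j]) for s in(1,-1) for j in(0,1.5,-1.5)),key=lambda r:r[1]); print(L,A,sg,best[0].round(2),round(best[1],4))
E
```

```text
[[0.5325 0.2398 0.008 ]
 [0.5507 0.2535 0.008 ]] 0.022778680809650963 36.750299072371305
[[0.5725 0.1912 0.008 ]
 [0.5908 0.2049 0.008 ]] 0.022852239592974735 36.830097218880866
[[0.55453455 0.22739852 0.085     ]]
[[0.55500391 0.22737787 0.085     ]]
[0.5530379  0.21168932 0.22573949] [1.25914556e+00 2.87814322e+00 9.27963105e-05]
0.26 90 1 [-0.06  0.4   1.8   1.1   1.32 -0.59] 0.0
0.26 90 -1 [-0.06  0.4   1.8  -1.1   1.32 -0.59] 0.0
0.26 105 1 [-0.05  0.51  1.64  0.97  1.51 -0.65] 0.0
0.26 105 -1 [-0.05  0.51  1.64 -0.97  1.51 -0.65] 0.0
0.26 120 1 [-0.01  0.62  1.48  0.85  1.7  -0.73] 0.0
0.26 120 -1 [-0.01  0.62  1.48 -0.85  1.7  -0.73] 0.0
0.32 90 1 [-0.16  0.46  1.79  1.06  1.36 -0.67] 0.0
0.32 90 -1 [-0.16  0.46  1.79 -1.06  1.36 -0.67] 0.0
0.32 105 1 [-0.13  0.59  1.59  0.93  1.55 -0.72] 0.0
0.32 105 -1 [-0.13  0.59  1.59 -0.93  1.55 -0.72] 0.0
0.32 120 1 [-0.08  0.72  1.4   0.81  1.73 -0.78] 0.0
0.32 120 -1 [-0.08  0.72  1.4  -0.81  1.73 -0.78] 0.0
```

```bash
cat >> plan.py <<'E'
from scipy.spatial.transform import Slerp
def rows(p0,o0,p1,o1,n,ease=True):
    t=np.linspace(0,1,n+1); t=(t*t*(3-2*t) if ease else t); S=Slerp([0,1],R.concatenate([o0,o1])); out=[]
    p,o=np.array(p0),o0
    for i in range(n):
        pt=np.array(p0)+(np.array(p1)-p0)*t[i+1]; ot=S(t[i+1])
        sl=(o.inv().apply(pt-p)/.25).round(3); tw=((o.inv()*ot).as_rotvec()/np.radians(60)).round(3)
        p=p+o.apply(sl*.25); o=o*R.from_rotvec(tw*np.radians(60)); out.append((sl,tw))
    for k in range(0,n,8):
        print('slide',[r[0].tolist() for r in out[k:k+8]]);print('twist',[r[1].tolist() for r in out[k:k+8]])
    print('max mm',max(np.linalg.norm(r[0])*250 for r in out),'max deg',max(np.linalg.norm(r[1])*60 for r in out),'end',p.round(4),np.degrees((o.inv()*o1).magnitude()).round(2))
    return p,o
E
python3 - <<'E'
from plan import *
s=robot.read_state(); p0=s['tool_pos'];o0=R.from_rotvec(s['orientation']);print(s['t'],p0)
o=ori(81.8,30,1); g=np.array([.5565,.2255,.042]); tcp=g+o.apply([0,0,.019]); pre=tcp-o.apply([0,0,.12]); print(tcp,pre)
rows(p0,o0,pre,o,16,False)
import h; h.L0=.3; S=Slerp([0,1],R.concatenate([o0,o])); q=s['q']
for t in np.linspace(0,1,9)[1:]:
    q,e=ik(p0+(pre-p0)*t,S(t),q); print(q.round(2),round(e,4))
E
```

```text
15.5 [0.55358438 0.21151223 0.22542744]
[0.55884689 0.24178626 0.0325    ] [0.54402445 0.13892569 0.0925    ]
slide [[-0.012, -0.014, 0.033], [-0.014, -0.014, 0.032], [-0.017, -0.015, 0.031], [-0.02, -0.014, 0.029], [-0.022, -0.014, 0.027], [-0.024, -0.014, 0.026], [-0.027, -0.013, 0.024], [-0.028, -0.013, 0.021]]
twist [[-0.028, 0.058, 0.048], [-0.027, 0.058, 0.048], [-0.028, 0.059, 0.048], [-0.028, 0.058, 0.048], [-0.028, 0.058, 0.048], [-0.027, 0.058, 0.048], [-0.028, 0.058, 0.048], [-0.028, 0.059, 0.048]]
slide [[-0.031, -0.011, 0.02], [-0.032, -0.011, 0.017], [-0.034, -0.009, 0.015], [-0.034, -0.009, 0.013], [-0.036, -0.006, 0.01], [-0.037, -0.005, 0.008], [-0.037, -0.004, 0.005], [-0.038, -0.001, 0.003]]
twist [[-0.027, 0.058, 0.048], [-0.028, 0.058, 0.047], [-0.028, 0.058, 0.048], [-0.028, 0.058, 0.048], [-0.027, 0.059, 0.048], [-0.028, 0.058, 0.048], [-0.028, 0.058, 0.048], [-0.028, 0.058, 0.048]]
max mm 9.624188277460078 max deg 4.8629620603085115 end [0.5441 0.1389 0.0926] 0.03
[ 0.2   0.1   1.54  0.13  1.51 -0.46] 0.0
[ 0.11  0.09  1.59  0.27  1.48 -0.46] 0.0
[ 0.03  0.1   1.65  0.4   1.46 -0.47] 0.0
[-0.05  0.11  1.7   0.53  1.44 -0.49] 0.0
[-0.13  0.12  1.76  0.66  1.43 -0.51] 0.0
[-0.2   0.15  1.81  0.79  1.42 -0.53] 0.0
[-0.27  0.19  1.86  0.91  1.42 -0.56] 0.0
[-0.33  0.25  1.91  1.04  1.43 -0.59] 0.0
```

>>> play_rows(
  slide=[
    [-0.012, -0.014, 0.033],
    [-0.014, -0.014, 0.032],
    [-0.017, -0.015, 0.031],
    [-0.02, -0.014, 0.029],
    [-0.022, -0.014, 0.027],
    [-0.024, -0.014, 0.026],
    [-0.027, -0.013, 0.024],
    [-0.028, -0.013, 0.021],
  ],
  twist=[
    [-0.028, 0.058, 0.048],
    [-0.028, 0.058, 0.048],
    [-0.028, 0.058, 0.048],
    [-0.028, 0.058, 0.048],
    [-0.028, 0.058, 0.048],
    [-0.028, 0.058, 0.048],
    [-0.028, 0.058, 0.048],
    [-0.028, 0.058, 0.048],
  ],
)

```text
t: 16.3
tool_pos: [0.5492, 0.1751, 0.1592]
orientation: [-1.589, -2.226, -0.574]
force: [0.9, 0.1, -0.6]
opening: 0.0931
gripper_force: 0.0
```

>>> play_rows(
  slide=[
    [-0.031, -0.011, 0.02],
    [-0.032, -0.011, 0.017],
    [-0.034, -0.009, 0.015],
    [-0.034, -0.009, 0.013],
    [-0.036, -0.006, 0.01],
    [-0.037, -0.005, 0.008],
    [-0.037, -0.004, 0.005],
    [-0.038, -0.001, 0.003],
  ],
  twist=[
    [-0.028, 0.058, 0.048],
    [-0.028, 0.058, 0.048],
    [-0.028, 0.058, 0.048],
    [-0.028, 0.058, 0.048],
    [-0.028, 0.058, 0.048],
    [-0.028, 0.058, 0.048],
    [-0.028, 0.058, 0.048],
    [-0.028, 0.058, 0.048],
  ],
)

```text
t: 17.1
tool_pos: [0.5447, 0.1387, 0.0927]
orientation: [-1.718, -1.483, -0.998]
force: [0.4, -0.5, -0.8]
opening: 0.0931
gripper_force: 0.0
```

```bash
python3 - <<'E'
import h
from plan import *
from scipy.optimize import minimize_scalar
c,p,d=shot('wrist')   # settles 0.05 s
s=robot.read_state(); q=s['q'];print(s['t'],s['tool_pos'],q.round(3),s['force'].round(1))
o1=R.from_rotvec(s['orientation'])
for sg in(1,-1):
    h.SG=sg; r=minimize_scalar(lambda L:np.linalg.norm(fk(q,L)[0]-s['tool_pos']),bounds=(.1,.5),method='bounded');print(sg,r.x,r.fun,np.degrees((fk(q)[1].inv()*o1).magnitude()))
c2,p2,d2=shot('scene'); W=cloud(c,d);np.savez('w3.npz',W=W,p=p,T=c['world_from_camera'])
u=p; save('w3',u)
o=ori(81.8,30,1); g=np.array([.5565,.2255,.042]); tcp=g+o.apply([0,0,.019])
print(o1.inv().apply(tcp-s['tool_pos']),np.degrees((o1.inv()*o).as_rotvec()))
E
```

```text
17.15 [0.54243756 0.13868795 0.08961241] [-0.457  0.347  1.886  0.983  1.473 -0.71 ] [-2.9 -0.4 -2.7]
1 0.3776308733664083 0.0004802333012925844 3.278440724931703e-14
-1 0.10000624229466601 0.4258098824185883 112.65614083894417
[0.00214392 0.00068867 0.11897598] [ 0.40003932 -0.28684545 -0.41021483]
```

View pics/w3.png

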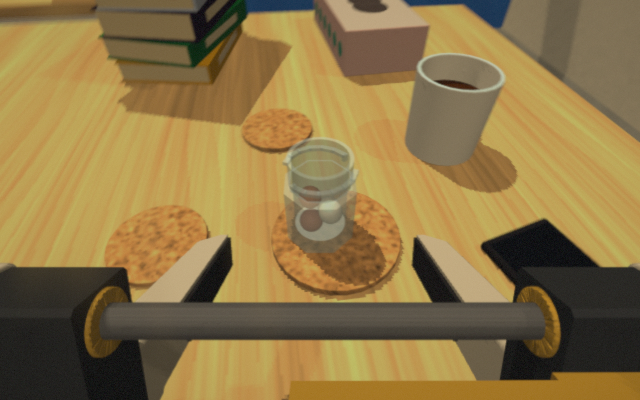

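The wrist picture shows the jar at (320,195), midway between the open fingers at (230,250) and (415,250), with the mug and phone clear. I advance and grip.

>>> play_rows(
  slide=[
    [0.002, 0.001, 0.05],
    [0.002, 0.001, 0.09],
    [0.002, 0.001, 0.09],
    [0.002, 0, 0.09],
    [0, 0, 0.08],
    [0, 0, 0.05],
    [0, 0, 0.026],
    [0, 0, 0],
  ],
  twist=[
    [0, 0, 0],
    [0, 0, 0],
    [0, 0, 0],
    [0, 0, 0],
    [0, 0, 0],
    [0, 0, 0],
    [0, 0, 0],
    [0, 0, 0],
  ],
)

```text
t: 18.0
tool_pos: [0.5604, 0.2439, 0.0352]
orientation: [-1.714, -1.49, -0.994]
force: [-0.1, -0.3, 0.4]
opening: 0.0932
gripper_force: 0.0
```

>>> play_rows(
  slide=[
    [0, 0, 0],
    [0, 0, 0],
    [0, 0, 0],
    [0, 0, 0],
    [0, 0, 0],
    [0, 0, 0],
    [0, 0, 0],
    [0, 0, 0],
  ],
  twist=[
    [0, 0, 0],
    [0, 0, 0],
    [0, 0, 0],
    [0, 0, 0],
    [0, 0, 0],
    [0, 0, 0],
    [0, 0, 0],
    [0, 0, 0],
  ],
  fingers=1,
  force=25,
)

```text
t: 18.8
tool_pos: [0.5602, 0.243, 0.035]
orientation: [-1.715, -1.487, -0.994]
force: [-4.4, -2.8, 3.3]
opening: 0.0537
gripper_force: 25.0
```

```bash
python3 - <<'E'
import h
from plan import *
s=robot.read_state(); o1=R.from_rotvec(s['orientation']);o=ori(81.8,30,1)
print({k:np.round(s[k],4) for k in ('t','tool_pos','orientation','force','wrist_torque','q','opening')}, 'grasp',s['tool_pos']-o1.apply([0,0,.019]))
print('y az',np.degrees((o1.inv()*o).as_rotvec()))
E
```

```text
{'t': np.float64(18.8), 'tool_pos': array([0.5602, 0.243 , 0.035 ]), 'orientation': array([-1.7151, -1.4872, -0.994 ]), 'force': array([-4.4219, -2.7536,  3.2603]), 'wrist_torque': array([-0.1333,  0.397 ,  0.5157]), 'q': array([-0.2543,  0.4456,  1.8891,  1.1118,  1.2879, -0.7311]), 'opening': np.float64(0.0537)} grasp [0.5578227  0.22675736 0.04451025]
y az [0.18959818 0.0191991  0.16735378]
```

```bash
sed -i 's/L0=.3;/L0=.3776;/' h.py; python3 - <<'E'
from plan import *
s=robot.read_state(); p0=s['tool_pos'];o0=R.from_rotvec(s['orientation'])
m=o0.inv().apply(np.array([.5577,.2257,.085])-p0); print('mouth tool',m)
p1=p0+[0,0,.06]; print('A');rows(p0,o0,p1,o0,8)
oP=ori(81.8,15,1); rho=R.from_euler('z',np.radians(150)); oE=oP*rho
g=np.array([.48,-.012,.142]); p2=g+oP.apply([0,0,.019])
print('B');p,o=rows(p1,o0,p2,oP,16)
print('end mouth',p2+oE.apply(m),'axis z',np.cos(0)*oE.apply(o0.inv().apply([0,0,1])))
q=s['q'];Sl=Slerp([0,1],R.concatenate([o0,oP]))
for t in np.linspace(0,1,5): q,e=ik(p1+(p2-p1)*t,Sl(t),q);print(q.round(2),round(e,4), 'wrist z',)
for r in (50,100,150): q,e=ik(p2,oP*Rz(np.radians(r)),q);print(q.round(2),round(e,4),(p2+(oP*Rz(np.radians(r))).apply(m)).round(3))
E
```

```text
mouth tool [ 0.0345257   0.00020029 -0.04017757]
A
slide [[0.009, 0.0, -0.005], [0.023, 0.0, -0.014], [0.034, 0.0, -0.019], [0.038, 0.001, -0.022], [0.038, -0.0, -0.022], [0.033, -0.0, -0.019], [0.024, -0.0, -0.014], [0.009, 0.0, -0.005]]
twist [[0.0, 0.0, 0.0], [0.0, 0.0, 0.0], [0.0, 0.0, 0.0], [0.0, 0.0, 0.0], [0.0, 0.0, 0.0], [0.0, 0.0, 0.0], [0.0, 0.0, 0.0], [0.0, 0.0, 0.0]]
max mm 10.980095627998875 max deg 0.0 end [0.5602 0.2431 0.095 ] 0.0
B
slide [[-0.004, -0.002, -0.011], [-0.011, -0.005, -0.029], [-0.016, -0.009, -0.047], [-0.021, -0.011, -0.06], [-0.023, -0.012, -0.072], [-0.024, -0.015, -0.08], [-0.024, -0.015, -0.087], [-0.023, -0.016, -0.09]]
twist [[0.0, 0.003, 0.0], [0.0, 0.008, 0.0], [0.0, 0.012, 0.0], [0.0, 0.016, 0.001], [0.001, 0.019, -0.0], [-0.0, 0.021, 0.0], [0.0, 0.023, 0.0], [0.0, 0.023, 0.001]]
slide [[-0.021, -0.016, -0.091], [-0.017, -0.016, -0.088], [-0.015, -0.014, -0.083], [-0.012, -0.013, -0.074], [-0.008, -0.011, -0.064], [-0.006, -0.009, -0.048], [-0.003, -0.005, -0.032], [-0.001, -0.002, -0.011]]
twist [[0.001, 0.024, -0.0], [-0.0, 0.022, 0.0], [0.0, 0.021, 0.0], [0.0, 0.019, 0.001], [0.001, 0.016, -0.0], [-0.0, 0.013, 0.0], [-0.0, 0.008, 0.0], [-0.0, 0.002, 0.0]]
max mm 23.68807716974934 max deg 1.4412494579357178 end [0.4826 0.0062 0.1371] 0.03
end mouth [ 0.4928896  -0.04236952  0.11850312] axis z [ 0.32823153 -0.73215403 -0.59683711]
[-0.25  0.31  1.91  1.09  1.34 -0.63] 0.0 wrist z
[-0.4   0.33  1.92  1.06  1.47 -0.71] 0.0 wrist z
[-0.54  0.37  1.9   1.02  1.6  -0.78] 0.0 wrist z
[-0.67  0.42  1.86  0.98  1.72 -0.84] 0.0 wrist z
[-0.78  0.5   1.79  0.94  1.84 -0.89] 0.0 wrist z
[-0.78  0.5   1.79  0.94  1.84 -0.01] 0.0 [ 0.504 -0.03   0.169]
[-0.78  0.5   1.79  0.94  1.84  0.86] 0.0 [ 0.51  -0.039  0.141]
[-0.78  0.5   1.79  0.94  1.84  1.73] 0.0 [ 0.493 -0.042  0.119]
```

```bash
python3 - <<'E'
from plan import *
s=robot.read_state(); p0=s['tool_pos'];o0=R.from_rotvec(s['orientation'])
m=np.array([.0345,.0002,-.0402]); ax=o0.inv().apply([0,0,1])
O=lambda r:o0*Rz(np.radians(r))
d=O(112).apply(ax); d=d/np.hypot(d[0],d[1]); tgt=np.array([.524,-.0105])-.03*d[:2]
p2=p0.copy(); p2[:2]=tgt-O(112).apply(m)[:2]; p2[2]=.113-.0095
print('tcp',p2,'dir',d)
q=s['q']
for r in (0,60,100,112,130,150,170):
    o=O(r);q,e=ik(p2,o,q); b=min((p2+o.apply([sx*.0375,sy*.094,-.084-k]))[2] for sx in(1,-1) for sy in(1,-1) for k in(0,.1))
    print(r,q.round(2),round(e,4),'mouth',(p2+o.apply(m)).round(3),'ax',o.apply(ax).round(2),'body',round(b,3))
p1=p0+[0,0,.05]; p1b=p1+(p2-p1)*1
q=s['q']
for t in np.linspace(0,1,5): q,e=ik(p1+(p2-p1)*t,o0,q);print(q.round(2),round(e,4))
print('world delta',p2-p0); rows(p0,o0,p0+[0,0,.05],o0,8); rows(p1,o0,p2,o0,16)
E
```

```text
tcp [0.47719445 0.05623254 0.1035    ] dir [ 0.70731229 -0.70690122 -0.03057978]
0 [-0.66  0.27  1.95  0.86  1.61 -0.8 ] 0.0 mouth [0.475 0.039 0.153] ax [0. 0. 1.] body 0.113
60 [-0.66  0.27  1.95  0.86  1.61  0.24] 0.0 mouth [0.503 0.026 0.139] ax [ 0.71 -0.32  0.63] body 0.059
100 [-0.66  0.27  1.95  0.86  1.61  0.94] 0.0 mouth [0.505 0.014 0.118] ax [ 0.77 -0.63  0.12] body 0.06
112 [-0.66  0.27  1.95  0.86  1.61  1.15] 0.0 mouth [0.503 0.011 0.112] ax [ 0.71 -0.71 -0.03] body 0.058
130 [-0.66  0.27  1.95  0.86  1.61  1.47] 0.0 mouth [0.497 0.007 0.104] ax [ 0.55 -0.8  -0.23] body 0.062
150 [-0.66  0.27  1.95  0.86  1.61  1.81] 0.0 mouth [0.487 0.004 0.098] ax [ 0.31 -0.86 -0.4 ] body 0.076
170 [-0.66  0.27  1.95  0.86  1.61  2.16] 0.0 mouth [0.476 0.004 0.094] ax [ 0.02 -0.87 -0.49] body 0.099
[-0.25  0.33  1.91  1.09  1.33 -0.65] 0.0
[-0.35  0.3   1.94  1.04  1.4  -0.68] 0.0
[-0.46  0.28  1.96  0.98  1.47 -0.72] 0.0
[-0.56  0.27  1.96  0.92  1.54 -0.76] 0.0
[-0.66  0.27  1.95  0.86  1.61 -0.8 ] 0.0
world delta [-0.08303691 -0.18679892  0.06849514]
slide [[0.007, 0.0, -0.004], [
[... 441 characters left out ...]
-0.035], [-0.021, -0.014, -0.046], [-0.025, -0.017, -0.055], [-0.028, -0.019, -0.061], [-0.03, -0.02, -0.064], [-0.03, -0.02, -0.068]]
twist [[0.0, 0.0, 0.0], [0.0, 0.0, 0.0], [0.0, 0.0, 0.0], [0.0, 0.0, 0.0], [0.0, 0.0, 0.0], [0.0, 0.0, 0.0], [0.0, 0.0, 0.0], [0.0, 0.0, 0.0]]
slide [[-0.031, -0.021, -0.067], [-0.03, -0.02, -0.065], [-0.028, -0.019, -0.06], [-0.025, -0.016, -0.055], [-0.021, -0.014, -0.046], [-0.016, -0.011, -0.035], [-0.01, -0.007, -0.023], [-0.004, -0.003, -0.008]]
twist [[0.0, 0.0, 0.0], [0.0, 0.0, 0.0], [0.0, 0.0, 0.0], [0.0, 0.0, 0.0], [0.0, 0.0, 0.0], [0.0, 0.0, 0.0], [0.0, 0.0, 0.0], [0.0, 0.0, 0.0]]
max mm 19.241881404893856 max deg 0.0 end [0.4771 0.0563 0.1035] 0.0
```

>>> play_rows(
  slide=[
    [0.007, 0, -0.004],
    [0.02, 0, -0.012],
    [0.028, 0, -0.016],
    [0.032, 0, -0.018],
    [0.031, 0, -0.018],
    [0.028, 0, -0.016],
    [0.02, 0, -0.012],
    [0.007, 0, -0.004],
  ],
  twist=[
    [0, 0, 0],
    [0, 0, 0],
    [0, 0, 0],
    [0, 0, 0],
    [0, 0, 0],
    [0, 0, 0],
    [0, 0, 0],
    [0, 0, 0],
  ],
)

```text
t: 19.6
tool_pos: [0.5607, 0.243, 0.0859]
orientation: [-1.715, -1.488, -0.996]
force: [-0.1, 0.4, -3.0]
opening: 0.0539
gripper_force: 25.0
```

```bash
python3 - <<'E'
from plan import *
c,p,d=shot('wrist'); s=robot.read_state(); print({k:np.round(s[k],4) for k in ('t','tool_pos','force','opening')})
W=cloud(c,d); np.savez('w4.npz',W=W,p=p)
save('w4',p[60:300,180:460])
E
```

```text
{'t': np.float64(19.65), 'tool_pos': array([0.5607, 0.243 , 0.0858]), 'force': array([ 1.1761,  0.3815, -3.61  ]), 'opening': np.float64(0.0535)}
```

View pics/w4.png

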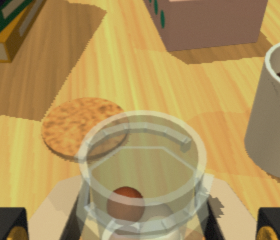

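The crop shows the jar held upright, mouth at about (140,150), with beads inside. The weight reads about 3.6 N, so it is lifted. Next I carry it over the dish.

>>> play_rows(
  slide=[
    [-0.004, -0.002, -0.008],
    [-0.01, -0.007, -0.023],
    [-0.016, -0.011, -0.035],
    [-0.021, -0.014, -0.046],
    [-0.025, -0.017, -0.055],
    [-0.028, -0.019, -0.061],
    [-0.03, -0.02, -0.064],
    [-0.03, -0.02, -0.068],
  ],
  twist=[
    [0, 0, 0],
    [0, 0, 0],
    [0, 0, 0],
    [0, 0, 0],
    [0, 0, 0],
    [0, 0, 0],
    [0, 0, 0],
    [0, 0, 0],
  ],
)

```text
t: 20.45
tool_pos: [0.5181, 0.1482, 0.0943]
orientation: [-1.716, -1.487, -0.994]
force: [0.2, -0.6, -2.7]
opening: 0.054
gripper_force: 25.0
```

>>> play_rows(
  slide=[
    [-0.031, -0.021, -0.067],
    [-0.03, -0.02, -0.065],
    [-0.028, -0.019, -0.06],
    [-0.025, -0.016, -0.055],
    [-0.021, -0.014, -0.046],
    [-0.016, -0.011, -0.035],
    [-0.01, -0.007, -0.023],
    [-0.004, -0.003, -0.008],
  ],
  twist=[
    [0, 0, 0],
    [0, 0, 0],
    [0, 0, 0],
    [0, 0, 0],
    [0, 0, 0],
    [0, 0, 0],
    [0, 0, 0],
    [0, 0, 0],
  ],
)

```text
t: 21.25
tool_pos: [0.4771, 0.0557, 0.1035]
orientation: [-1.716, -1.487, -0.995]
force: [-0.2, 0.1, -3.2]
opening: 0.0539
gripper_force: 25.0
```

>>> play_rows(
  slide=[
    [0, 0, 0],
    [0, 0, 0],
    [0, 0, 0],
    [0, 0, 0],
    [0, 0, 0],
    [0, 0, 0],
    [0, 0, 0],
    [0, 0, 0],
  ],
  twist=[
    [0, 0, 0.06],
    [0, 0, 0.12],
    [0, 0, 0.13],
    [0, 0, 0.13],
    [0, 0, 0.13],
    [0, 0, 0.13],
    [0, 0, 0.13],
    [0, 0, 0.12],
  ],
)

```text
t: 22.05
tool_pos: [0.477, 0.0569, 0.1033]
orientation: [-2.076, -0.452, -0.433]
force: [-0.5, 0.5, -3.8]
opening: 0.0538
gripper_force: 25.0
```

>>> play_rows(
  slide=[
    [0, 0, 0],
    [0, 0, 0],
    [0, 0, 0],
    [0, 0, 0],
    [0, 0, 0],
    [0, 0, 0],
    [0, 0, 0],
    [0, 0, 0],
  ],
  twist=[
    [0, 0, 0.1],
    [0, 0, 0.1],
    [0, 0, 0.08],
    [0, 0, 0.06],
    [0, 0, 0.06],
    [0, 0, 0.06],
    [0, 0, 0.06],
    [0, 0, 0.06],
  ],
)

```text
t: 22.85
tool_pos: [0.477, 0.0569, 0.1033]
orientation: [-2.087, 0.184, -0.071]
force: [-0.1, 0.2, -3.8]
opening: 0.054
gripper_force: 25.0
```

```bash
python3 - <<'E'
from plan import *
s=robot.read_state(); print({k:np.round(s[k],4) for k in ('t','tool_pos','force','opening','q')})
E
```

```text
{'t': np.float64(22.85), 'tool_pos': array([0.477 , 0.0569, 0.1033]), 'force': array([-0.0649,  0.2006, -3.7835]), 'opening': np.float64(0.054), 'q': array([-0.657 ,  0.2672,  1.9486,  0.8573,  1.608 ,  0.8012])}
```

>>> play_rows(
  slide=[
    [0, 0, 0],
    [0, 0, 0],
    [0, 0, 0],
    [0, 0, 0],
    [0, 0, 0],
    [0, 0, 0],
    [0, 0, 0],
    [0, 0, 0],
  ],
  twist=[
    [0, 0, 0.05],
    [0, 0, 0.05],
    [0, 0, 0.05],
    [0, 0, 0.05],
    [0, 0, 0.05],
    [0, 0, 0.05],
    [0, 0, 0.04],
    [0, 0, 0.04],
  ],
)

```text
t: 23.65
tool_pos: [0.477, 0.0569, 0.1033]
orientation: [-2.014, 0.593, 0.169]
force: [1.1, -0.7, -3.9]
opening: 0.0538
gripper_force: 25.0
```

>>> play_rows(
  slide=[
    [0, 0, 0],
    [0, 0, 0],
    [0, 0, 0],
    [0, 0, 0],
    [0, 0, 0],
    [0, 0, 0],
    [0, 0, 0],
    [0, 0, 0],
  ],
  twist=[
    [0, 0, 0.03],
    [0, 0, 0.03],
    [0, 0, 0.03],
    [0, 0, 0.03],
    [0, 0, 0.03],
    [0, 0, 0.03],
    [0, 0, 0.03],
    [0, 0, 0.03],
  ],
)

```text
t: 24.45
tool_pos: [0.477, 0.0569, 0.1034]
orientation: [-1.934, 0.845, 0.319]
force: [-0.8, -0.4, -3.5]
opening: 0.0539
gripper_force: 25.0
```

>>> play_rows(
  slide=[
    [0, 0, 0],
    [0, 0, 0],
    [0, 0, 0],
    [0, 0, 0],
    [0, 0, 0],
    [0, 0, 0],
    [0, 0, 0],
    [0, 0, 0],
  ],
  twist=[
    [0, 0, 0.05],
    [0, 0, 0.05],
    [0, 0, 0.05],
    [0, 0, 0.05],
    [0, 0, 0.06],
    [0, 0, 0.06],
    [0, 0, 0.06],
    [0, 0, 0.06],
  ],
)

```text
t: 25.25
tool_pos: [0.4771, 0.0569, 0.1034]
orientation: [-1.722, 1.29, 0.591]
force: [-0.3, 0.1, -4.5]
opening: 0.0538
gripper_force: 25.0
```

>>> play_rows(
  slide=[
    [0, 0, 0],
    [0, 0, 0],
    [0, 0, 0],
    [0, 0, 0],
    [0, 0, 0],
    [0, 0, 0],
    [0, 0, 0],
    [0, 0, 0],
  ],
  twist=[
    [0, 0, 0.05],
    [0, 0, 0.03],
    [0, 0, 0],
    [0, 0, 0],
    [0, 0, 0],
    [0, 0, 0],
    [0, 0, 0],
    [0, 0, 0],
  ],
)

```text
t: 26.05
tool_pos: [0.4771, 0.0563, 0.1034]
orientation: [-1.676, 1.365, 0.637]
force: [0.9, -0.5, -3.0]
opening: 0.0537
gripper_force: 25.0
```

```bash
python3 - <<'E'
from plan import *
c,p,d=shot('scene'); s=robot.read_state(); print({k:np.round(s[k],4) for k in ('t','tool_pos','force','opening','q')})
c,w,d=shot('wrist')
a=cv2.resize(p[110:250,200:360],None,fx=3,fy=3); b=w[40:320,150:450]
h=max(a.shape[0],b.shape[0]); a=cv2.copyMakeBorder(a,0,h-a.shape[0],0,0,0);b=cv2.copyMakeBorder(b,0,h-b.shape[0],0,0,0)
save('pour',np.hstack([a,b]))
E
```

```text
{'t': np.float64(26.1), 'tool_pos': array([0.4771, 0.0563, 0.1034]), 'force': array([ 2.2000e-03,  1.0075e+00, -2.9506e+00]), 'opening': np.float64(0.0539), 'q': array([-0.6579,  0.267 ,  1.9485,  0.8571,  1.6081,  1.9923])}
```

View pics/pour.png

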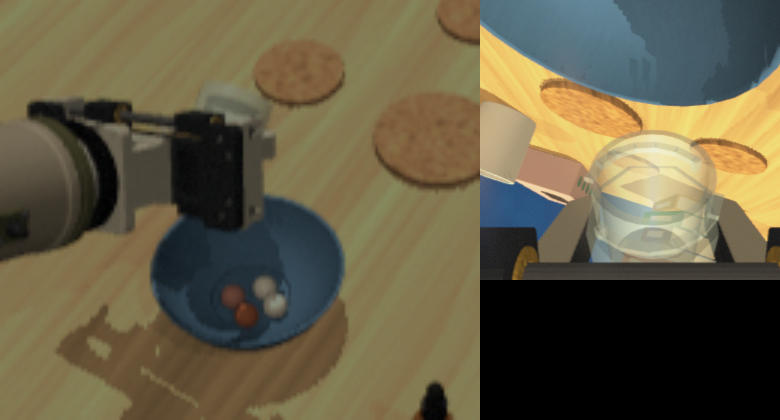

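The scene crop shows all four beads in the dish at (232,295), (246,315), (264,287) and (275,305). The wrist crop shows the jar empty. I roll back upright.

>>> play_rows(
  slide=[
    [0, 0, 0],
    [0, 0, 0],
    [0, 0, 0],
    [0, 0, 0],
    [0, 0, 0],
    [0, 0, 0],
    [0, 0, 0],
    [0, 0, 0],
  ],
  twist=[
    [0, 0, -0.1],
    [0, 0, -0.13],
    [0, 0, -0.13],
    [0, 0, -0.13],
    [0, 0, -0.13],
    [0, 0, -0.13],
    [0, 0, -0.13],
    [0, 0, -0.13],
  ],
)

```text
t: 26.95
tool_pos: [0.4771, 0.0563, 0.1034]
orientation: [-2.071, 0.317, 0.005]
force: [-0.5, -0.8, -2.7]
opening: 0.0541
gripper_force: 25.0
```

>>> play_rows(
  slide=[
    [0, 0, 0],
    [0, 0, 0],
    [0, 0, 0],
    [0, 0, 0],
    [0, 0, 0],
    [0, 0, 0],
    [0, 0, 0],
    [0, 0, 0],
  ],
  twist=[
    [0, 0, -0.13],
    [0, 0, -0.13],
    [0, 0, -0.13],
    [0, 0, -0.13],
    [0, 0, -0.13],
    [0, 0, -0.13],
    [0, 0, -0.13],
    [0, 0, -0.13],
  ],
)

```text
t: 27.75
tool_pos: [0.4771, 0.0563, 0.1034]
orientation: [-1.998, -0.827, -0.642]
force: [0.2, -0.2, -2.9]
opening: 0.0542
gripper_force: 25.0
```

>>> play_rows(
  slide=[
    [0, 0, 0],
    [0, 0, 0],
    [0, 0, 0],
    [0, 0, 0],
    [0, 0, 0],
    [0, 0, 0],
    [0, 0, 0],
    [0, 0, 0],
  ],
  twist=[
    [0, 0, -0.13],
    [0, 0, -0.13],
    [0, 0, -0.13],
    [0, 0, -0.1],
    [0, 0, -0.08],
    [0, 0, -0.05],
    [0, 0, 0],
    [0, 0, 0],
  ],
)

```text
t: 28.55
tool_pos: [0.4771, 0.0563, 0.1034]
orientation: [-1.717, -1.486, -0.994]
force: [-0.8, -0.0, -2.3]
opening: 0.0538
gripper_force: 25.0
```

```bash
python3 - <<'E'
from plan import *
from scipy.optimize import least_squares
f=np.load('w4.npz');W=f['W'];X=W[...,:2]-[.558,.226]
m=(W[...,2]>.128)&(W[...,2]<.145)&(np.hypot(X[...,0],X[...,1])<.035);P=W[m]
if m.sum()>20:
    r=least_squares(lambda x:np.hypot(P[:,0]-x[0],P[:,1]-x[1])-x[2],[.558,.226,.0225],loss='soft_l1',f_scale=.001);print('rim w4',m.sum(),r.x,P[:,2].mean())
s=robot.read_state(); p0=s['tool_pos'];o0=R.from_rotvec(s['orientation']);print(s['t'],p0,s['orientation'],s['force'])
ref=R.from_rotvec([-1.7151,-1.4872,-.994]); print('dev',np.degrees((o0.inv()*ref).as_rotvec()))
rows(p0,o0,[.571,.235,.085],ref,16)
E
```

```text
rim w4 5879 [0.55817309 0.22391078 0.02236813] 0.13388336441877416
28.55 [0.47709694 0.05633179 0.10337455] [-1.71664025 -1.48559197 -0.99350915] [-0.7973893  -0.04230193 -2.34420472]
dev [ 0.03358797  0.01423422 -0.09284011]
slide [[0.004, 0.003, 0.008], [0.01, 0.008, 0.022], [0.015, 0.014, 0.034], [0.021, 0.017, 0.045], [0.023, 0.02, 0.053], [0.027, 0.023, 0.058], [0.029, 0.024, 0.063], [0.029, 0.025, 0.065]]
twist [[0.0, 0.0, -0.0], [0.0, 0.0, -0.0], [0.0, 0.0, -0.0], [0.0, 0.0, -0.0], [0.0, 0.0, -0.0], [0.0, 0.0, -0.0], [0.0, 0.0, -0.001], [0.0, 0.0, 0.0]]
slide [[0.03, 0.025, 0.065], [0.029, 0.024, 0.063], [0.026, 0.023, 0.059], [0.024, 0.02, 0.053], [0.02, 0.017, 0.044], [0.016, 0.013, 0.035], [0.01, 0.009, 0.022], [0.004, 0.003, 0.008]]
twist [[0.0, 0.0, 0.0], [0.0, 0.0, -0.0], [0.0, 0.0, -0.0], [0.0, 0.0, -0.0], [0.001, 0.0, -0.0], [-0.0, 0.0, -0.0], [-0.0, 0.0, -0.001], [-0.0, 0.0, 0.0]]
max mm 18.957188610128878 max deg 0.06 end [0.5711 0.2351 0.085 ] 0.04
```

>>> play_rows(
  slide=[
    [0.004, 0.003, 0.008],
    [0.01, 0.008, 0.022],
    [0.015, 0.014, 0.034],
    [0.021, 0.017, 0.045],
    [0.023, 0.02, 0.053],
    [0.027, 0.023, 0.058],
    [0.029, 0.024, 0.063],
    [0.029, 0.025, 0.065],
  ],
  twist=[
    [0, 0, 0],
    [0, 0, 0],
    [0, 0, 0],
    [0, 0, 0],
    [0, 0, 0],
    [0, 0, 0],
    [0, 0, 0],
    [0, 0, 0],
  ],
)

```text
t: 29.35
tool_pos: [0.5244, 0.1473, 0.0941]
orientation: [-1.715, -1.487, -0.994]
force: [0.7, -0.6, -3.0]
opening: 0.0538
gripper_force: 25.0
```

>>> play_rows(
  slide=[
    [0.03, 0.025, 0.065],
    [0.029, 0.024, 0.063],
    [0.026, 0.023, 0.059],
    [0.024, 0.02, 0.053],
    [0.02, 0.017, 0.044],
    [0.016, 0.013, 0.035],
    [0.01, 0.009, 0.022],
    [0.004, 0.003, 0.008],
  ],
  twist=[
    [0, 0, 0],
    [0, 0, 0],
    [0, 0, 0],
    [0, 0, 0],
    [0, 0, 0],
    [0, 0, 0],
    [0, 0, 0],
    [0, 0, 0],
  ],
)

```text
t: 30.15
tool_pos: [0.5711, 0.2357, 0.085]
orientation: [-1.715, -1.488, -0.994]
force: [-0.4, 0.1, -2.5]
opening: 0.0543
gripper_force: 25.0
```

>>> play_rows(
  slide=[
    [-0.01, 0, 0.006],
    [-0.02, 0, 0.012],
    [-0.03, 0, 0.017],
    [-0.03, 0, 0.017],
    [-0.025, 0, 0.015],
    [-0.015, 0, 0.009],
    [-0.01, 0, 0.006],
    [0, 0, 0],
  ],
  twist=[
    [0, 0, 0],
    [0, 0, 0],
    [0, 0, 0],
    [0, 0, 0],
    [0, 0, 0],
    [0, 0, 0],
    [0, 0, 0],
    [0, 0, 0],
  ],
)

```text
t: 30.95
tool_pos: [0.571, 0.2354, 0.0441]
orientation: [-1.716, -1.487, -0.994]
force: [0.8, -0.2, -3.0]
opening: 0.0539
gripper_force: 25.0
```

```bash
python3 - <<'E'
from plan import *
from scipy.optimize import least_squares
s=robot.read_state(); p0=s['tool_pos'];o0=R.from_rotvec(s['orientation']);print(s['t'],p0,s['force'])
c,p,d=shot('wrist'); W=cloud(c,d); X=W[...,:2]-[.5685,.2174]
zc=.085+p0[2]-.035
m=(abs(W[...,2]-zc)<.004)&(np.hypot(X[...,0],X[...,1])<.04);P=W[m]
r=least_squares(lambda x:np.hypot(P[:,0]-x[0],P[:,1]-x[1])-x[2],[.5685,.2174,.0225],loss='soft_l1',f_scale=.001);print('rim',m.sum(),r.x)
print(o0.inv().apply([.571-p0[0],.2355-p0[1],.0355-p0[2]]))
E
```

```text
30.95 [0.57101516 0.23543192 0.04406108] [ 0.78964    -0.17911895 -2.97177674]
rim 4164 [0.56845405 0.21663091 0.02230095]
[-7.37905625e-03 -5.78225857e-05  4.34086614e-03]
```

>>> play_rows(
  slide=[
    [-0.007, 0, 0.004],
    [-0.007, 0, 0.004],
    [-0.006, 0, 0.0035],
    [-0.005, 0, 0.003],
    [-0.003, 0, 0.0018],
    [-0.002, 0, 0.001],
    [0, 0, 0],
    [0, 0, 0],
  ],
  twist=[
    [0, 0, 0],
    [0, 0, 0],
    [0, 0, 0],
    [0, 0, 0],
    [0, 0, 0],
    [0, 0, 0],
    [0, 0, 0],
    [0, 0, 0],
  ],
)

```text
t: 31.8
tool_pos: [0.5713, 0.2354, 0.0359]
orientation: [-1.716, -1.487, -0.994]
force: [0.3, 0.3, -3.9]
opening: 0.054
gripper_force: 25.0
```

```bash
python3 - <<'E'
from plan import *
s=robot.read_state(); print(s['t'],s['tool_pos'],s['force'],s['wrist_torque'])
E
```

```text
31.8 [0.57126513 0.23539257 0.03591019] [ 0.28683406  0.27781333 -3.88827276] [-0.81365457  0.01313479 -0.03252268]
```

Not touching yet. I lower another millimetre or so.

>>> play_rows(
  slide=[
    [-0.0015, 0, 0.0009],
    [-0.0015, 0, 0.0009],
    [-0.001, 0, 0.0006],
    [-0.001, 0, 0.0006],
    [0, 0, 0],
    [0, 0, 0],
    [0, 0, 0],
    [0, 0, 0],
  ],
  twist=[
    [0, 0, 0],
    [0, 0, 0],
    [0, 0, 0],
    [0, 0, 0],
    [0, 0, 0],
    [0, 0, 0],
    [0, 0, 0],
    [0, 0, 0],
  ],
)

```text
t: 32.6
tool_pos: [0.5714, 0.2354, 0.035]
orientation: [-1.715, -1.487, -0.995]
force: [-3.3, -4.5, 5.3]
opening: 0.0537
gripper_force: 25.0
```

```bash
python3 - <<'E'
from plan import *
s=robot.read_state(); print(s['t'],s['tool_pos'],s['force'],s['wrist_torque'])
E
```

```text
32.6 [0.57137922 0.23538019 0.03503102] [-3.28502783 -4.48190421  5.29242359] [-0.03568856  0.43411703  0.5277972 ]
```

>>> play_rows(
  slide=[
    [0, 0, 0],
    [0, 0, 0],
    [0, 0, 0],
    [0, 0, 0],
    [0, 0, 0],
    [0, 0, 0],
    [0, 0, 0],
    [0, 0, 0],
  ],
  twist=[
    [0, 0, 0],
    [0, 0, 0],
    [0, 0, 0],
    [0, 0, 0],
    [0, 0, 0],
    [0, 0, 0],
    [0, 0, 0],
    [0, 0, 0],
  ],
  fingers=-1,
)

```text
t: 33.4
tool_pos: [0.5713, 0.2354, 0.0344]
orientation: [-1.716, -1.487, -0.994]
force: [-0.1, -0.2, -0.1]
opening: 0.0932
gripper_force: 0.0
```

>>> play_rows(
  slide=[
    [0, 0, -0.02],
    [0, 0, -0.05],
    [0, 0, -0.08],
    [0, 0, -0.1],
    [0, 0, -0.1],
    [0, 0, -0.1],
    [0, 0, -0.08],
    [0, 0, -0.05],
  ],
  twist=[
    [0, 0, 0],
    [0, 0, 0],
    [0, 0, 0],
    [0, 0, 0],
    [0, 0, 0],
    [0, 0, 0],
    [0, 0, 0],
    [0, 0, 0],
  ],
)

```text
t: 34.2
tool_pos: [0.5533, 0.109, 0.1083]
orientation: [-1.717, -1.488, -0.996]
force: [-0.1, -0.5, -1.1]
opening: 0.0931
gripper_force: 0.0
```

>>> play_rows(
  slide=[
    [0.05, 0, -0.03],
    [0.1, 0, -0.06],
    [0.1, 0, -0.06],
    [0.1, 0, -0.06],
    [0.1, 0, -0.06],
    [0.05, 0, -0.03],
    [0, 0, 0],
    [0, 0, 0],
  ],
  twist=[
    [0, 0, 0],
    [0, 0, 0],
    [0, 0, 0],
    [0, 0, 0],
    [0, 0, 0],
    [0, 0, 0],
    [0, 0, 0],
    [0, 0, 0],
  ],
)

```text
t: 35.0
tool_pos: [0.5514, 0.1093, 0.2518]
orientation: [-1.716, -1.487, -0.993]
force: [-0.5, 0.3, -0.6]
opening: 0.093
gripper_force: 0.0
```

```bash
python3 - <<'E'
from plan import *
from scipy.optimize import least_squares
s=robot.read_state(); print(s['t'],s['tool_pos'],s['force'])
c,p,d=shot('scene'); W=cloud(c,d)
c,w,d=shot('wrist'); V=cloud(c,d)
for n,Q in(('scene',W),('wrist',V)):
    X=Q[...,:2]-[.5685,.2174]; m=(abs(Q[...,2]-.084)<.005)&(np.hypot(X[...,0],X[...,1])<.045);P=Q[m]
    if m.sum()>15:
        r=least_squares(lambda x:np.hypot(P[:,0]-x[0],P[:,1]-x[1])-x[2],[.5685,.2174,.0225],loss='soft_l1',f_scale=.001);print(n,'rim',m.sum(),r.x,P[:,2].mean())
X=W[...,:2]-[.505,-.235]; m=(W[...,2]>.018)&(W[...,2]<.035)&(np.hypot(X[...,0],X[...,1])<.06)
P=W[m]; print('cap',m.sum(),P.mean(0),cv2.minEnclosingCircle(P[:,:2].astype(np.float32).reshape(-1,1,2)),P[:,2].std())
save('end',p[80:330,160:470])
E
```

```text
35.0 [0.55140764 0.10934522 0.25184109] [-0.47170524  0.30228539 -0.61247976]
scene rim 107 [0.57041868 0.21641202 0.02237678] 0.08309293059168203
wrist rim 604 [0.56847767 0.2167453  0.02246351] 0.08412257754686131
cap 662 [ 0.50533601 -0.23470575  0.024046  ] ((0.5038233995437622, -0.23319725692272186), 0.03195174038410187) 0.0017323656916914069
```

View pics/end.png

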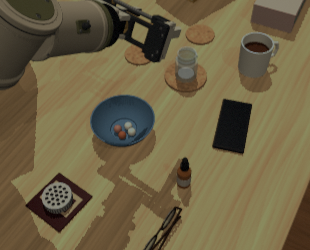

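The end picture shows the cap flat on the coaster at (57,195), four beads in the dish at (125,130), and the jar upright in the middle of the cork at (185,68). The measured rim is within 2 mm of the cork's centre, so I hand in.

```bash
python3 -c "
from plant import robot
print(robot.close_job())"
```

```text
the job is handed in; nothing more can be done
None
```

The job is handed in at about 35 s of the 69 s allowed: the cap lies flat on the dark square coaster, all four beads are in the blue dish, and the empty jar stands upright within about 2 mm of the centre of the round cork coaster; one wrist picture I viewed was larger than the 800 x 600 limit.

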